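Stand the last tile in the drain rack, then wedge up the rack's front and hold the wedge

TASK

Take the white blood-grouping tile out of the small white stand, stand it on edge in the empty middle slot of the steel drain rack and let it go. Then pick up the grey levelling wedge by its handle block and push it, lying flat on the table and thin end first, under the rack's front bar until the bar has just lifted off its rubber rests, about 5 mm clear, so that the rinse water runs back to the gutter. Finish while still holding the wedge there by its handle (do not let go), with the rack carried by the wedge alone and not touched by the gripper, all three tiles standing in their slots, and everything else left where it is.

Things in the scene. Friction and masses are not known exactly. Their poses are not given: they have to be found in the camera images.
- tile: loose tile to move: plain white glazed blood-grouping tile, 9 mm thick (its x), 90 mm long (y), 64 mm high (z), about 0.12 kg; shallow round wells on one face. It starts upright on its long edge in the small white stand. Origin at the middle of its lower edge, z up. Take it by its upper half, fingers on its two faces
- tile_stand: small fixed white plastic stand, 52 x 112 x 23 mm, with one slot along its y for the tile, 13 mm wide; cheek tops 23 mm, slot floor 6 mm above the table. Origin on the table under its middle. Stand and wedge are left of the rack; which of them is nearer to it varies
- drain_base: fixed steel base of the drain rack, 150 mm deep, 124 mm wide. Origin on the table straight below the middle of the front bar; x points back from the bar to the gutter, y left, z up. Side rails 12 mm wide, 9 mm high at y = -56 and 56 mm leave a channel 100 mm wide, open to the front, where the wedge runs on the table. Rubber rests on the rails' front ends, tops 13 mm up, carry the bar
- drain_rack (a joint): tilt of the rack (steel pan, about 0.6 kg) about its rear hinge, rad: 0 = front bar on its rests, positive = bar lifted by 120 mm times this value (5 mm at 0.042). Only weight holds it down; it falls back if not propped. The hinge axis runs along y, 120 mm behind the front bar, 18 mm above the table
- front_bar (a point): underside of the middle of the rack's front bar, a round steel bar 8 mm thick, 124 mm long, along y; 13 mm above the table when the rack rests. It moves with the rack
- middle_slot (a point): middle of the floor of the empty middle slot, rack at rest: 58 mm behind the front bar, 19.5 mm above the table; fixed to the base, axes as drain_base. The slot runs along y between two wire loops: 11.4 mm clear, loop tops 22 mm above the floor, 72 mm long; the pan's side rims are 52 mm either side and 12 mm high. A tile fully home has its origin here, within 7 mm along y
- tile_front: tile like the one to move, already standing in the slot 24 mm behind the front bar
- tile_rear: tile like the one to move, already standing in the slot 92 mm behind the front bar
- wedge: grey plastic levelling wedge, 96 mm long (its x), 40 mm wide, about 0.09 kg, flat on the table. Origin on its underside; thin end (3 mm thick) at x = +49 mm; sloping top rises evenly to 24 mm at x = -13 mm. The bar begins to lift when 29 mm in from the thin end, and has lifted 5 mm when 44 mm in (0.34 mm per mm of push). Pushing takes up to about 15 N
- wedge_handle (a point): middle of the wedge's handle block at its thick end, 30 mm behind the wedge's origin and 21 mm above its underside; block 34 mm long (wedge x), 22 mm wide (wedge y, grip it so), 42 mm high
- specimen_cup_0: bystander: lidded specimen cup, 61 mm across, 66 mm high, behind the rack
- specimen_cup_1: bystander: lidded specimen cup, 61 mm across, 66 mm high, behind the rack
- swab_box: bystander: open carton of swabs, about 60 x 60 x 59 mm, right of the rack
- tape_roll: bystander: roll of surgical tape, 58 mm across, 25 mm high, lying at the front right
- syringe: bystander: capped syringe 119 mm long lying at the front right
- marker: bystander: pen 132 mm long, 14 mm thick, lying at the front right
- tweezers: bystander: steel tweezers 120 mm long, 9 mm high, lying left of the rack
- dropper_bottle: bystander: white dropper bottle, 62 mm across, 119 mm high, at the left

How it is judged (in metres and radians):
On the way, in this order (a step that is already met when the one before it is completed fails the run):
1. the tile stands in the empty middle slot, let go, while the rack still rests on its pads (x of tile in the frame of middle_slot between -0.005 and 0.005 m and y of tile in the frame of middle_slot between -0.01 and 0.01 m and z of tile in the frame of middle_slot between -0.003 and 0.003 m and angle between tile's own z axis and vertical below 0.15 rad and contact force between the fingers and tile below 0.05 N and value of joint drain_rack below 0.006 rad), for 0.3 s.
2. the wedge is gripped and the front bar starts to lift on it (value of joint drain_rack above 0.01 rad and contact force between the fingers and wedge above 1 N and contact force between wedge and drain_base above 0.5 N), for 0.05 s.
At the end, for the whole second after the job is handed in: Front bar held still 2.5 to 8 mm above its pads (tilt 0.020 to 0.067 rad) by the wedge, which lies flat on the table and is gripped (over 1 N); the arm does not touch the rack; three tiles upright in their slots (6 mm across, 10 mm along, 0.22 rad), not touched by the fingers (value of joint drain_rack between 0.02 and 0.067 rad and velocity of joint drain_rack between -0.03 and 0.03 rad/s and contact force between the fingers and wedge above 1 N and contact force between wedge and drain_base above 0.5 N and contact force between each of the arm, the fingers and drain_base below 0.05 N and height (world z) of wedge below 0.004 m and angle between wedge's own z axis and vertical below 0.06 rad and linear speed of wedge below 0.01 m/s and x of tile in the frame of drain_base between 0.052 and 0.064 m and y of tile in the frame of drain_base between -0.01 and 0.01 m and z of tile in the frame of drain_base between 0.0115 and 0.0275 m and angle between each of tile, tile_front, tile_rear's own z axis and vertical below 0.22 rad and x of tile_front in the frame of drain_base between 0.018 and 0.03 m and y of tile_front in the frame of drain_base between -0.01 and 0.01 m and z of tile_front in the frame of drain_base between 0.0115 and 0.0275 m and x of tile_rear in the frame of drain_base between 0.086 and 0.098 m and y of tile_rear in the frame of drain_base between -0.01 and 0.01 m and z of tile_rear in the frame of drain_base between 0.0115 and 0.0275 m and contact force between the fingers and tile below 0.05 N); the arm keeps its last pose, push and grip.
It fails at once if a bystander is moved by more than 30 mm (distance of any of specimen_cup_0, specimen_cup_1, swab_box, tape_roll, syringe, marker, tweezers, dropper_bottle from where it was at the start of the episode above 0.03 m).
It fails at once if the rack is tipped far over (front bar over 20 mm up) (value of joint drain_rack above 0.17 rad).
It also fails if it takes over 61 s, if anything falls off the work surface, if the arm or the gripper's body presses on something with over 40 N, if the wrist force passes 120 N, or if a joint passes its speed limit or range.

ROBOT

A 6-joint arm with a two-finger parallel gripper is mounted at the origin on a cart in front of the work surface, level with it; the furniture and walls round the work are solid. World frame = base frame: x ahead of the robot, y to its left, z up, the work surface at z = 0. Lengths are in mm, angles in rad, forces in N, time in s.
With the tool pointing down it reaches from about 300 to 1000 mm from the base axis. Payload 5.1 kg.
Tool frame: the origin (TCP) lies at the very end of the fingers, on their centre line; the grasp point (between the pads) lies 19 mm behind it; z points along the fingers, x is the direction in which the jaws open and shut, and the axes are right-handed (so a half turn about z gives the same grasp; the last joint's range is limited). The gripper opens to 95 mm and grips with 3 to 60 N. Pads are 20 mm wide; open, the fingers measure 119 mm over their backs; the gripper's body (75 mm by 180 mm) begins 59 mm behind the grasp point.
Start: joints at [-1.317, 0.124, 1.65, -0, 1.367, -0.083], TCP at [214.772, -613.48, 214.656] pointing down, gripper open.
Joint ranges: [-2.61, 2.61], [-1.02, 2.33], [0.03, 2.71], [-1.35, 4.49], [0.32, 2.68], [-2.91, 2.91]. Speed limits (rad/s): [2.57, 2.57, 3.14, 3.14, 3.14, 3.14].

INTERFACE

Orientations are given as a unit quaternion [w, x, y, z].
In Python, from workcell import ctrl gives the robot as it stands.
- The arm moves only by the tool arm_command, never from a script. Its argument "moves" is a list that holds one entry, the list of rows, each a list of 4 numbers: the shift along the tool's x, y, z in m, then the turn about the tool's z in rad. A call has 1 to 10 rows; each row shifts and turns the commanded pose from where the row before left it, along the tool's axes as they then stand; what a row does not reach is not made up. A row lasts 1/12 s, in which the tool goes at most 41.7 mm and 7.16 degrees, less where a joint would pass 70% of its speed; a pose out of reach is approached as far as the arm can. A call is refused whole if a number of a shift passes 0.0417 or a number of a turn 0.125, either way. A call with a gripper value outside its range is refused whole. "fingers" is the finger opening in m, from 0 to 0.0951, set as the call begins (left out, the last holds). The fingers move at their own pace and stop on an object; "force" is the grip in N (left out, the last holds). Time passes only in rows, so rows that do not move let the fingers close. It gives the time, the measured TCP pose, the force and the opening at its end, in the units of the state.
- ctrl.get_state(): the state, without advancing time (a new reading comes with each control period).
- ctrl.get_image(name): name is "side" or "top" or "wrist"; returns a dict with "pixels" (384x512x3 uint8, blue, green, red), "fx", "fy", "cx", "cy" (pixels), "xyz" and "orientation" of the camera in the world; the wrist camera has in their place "mount" (4x4, takes a point from camera to tool coordinates, whose origin is the TCP and whose axes are the tool frame's). Camera axes: x right, y down, z forward; pixel columns grow to the right and rows downward; lengths in mm; the calibration is good to about 2 mm. The wrist camera is an equidistant fisheye: a pixel r from the principal point sees the ray r / f radians off the axis. A picture is of the moment at which its call begins: read the wrist's pose just before it. There is no depth.
- ctrl.finish_job(): hands the job in, once; it reports no verdict.
The state is a dict: "time_s": time; "q": joint angles; "joint_velocities": joint speeds; "joint_efforts": joint torques, N m; "position": TCP position; "tcp_rot": TCP orientation; "ft_force": force on the tool from outside, world axes, zero at the start; "ft_torque": the same for the moment, N m; "gripper_width": finger opening in mm.
Only numpy, scipy, OpenCV 4.12 (cv2) and the standard library are available. Lean on these libraries where they do the work, as an engineer would, in place of code of your own. Each camera call takes 0.05 s, during which the arm holds its last target.

## Working session

There is one attempt and no reset: what is moved stays moved. The work goes in short steps, Python scripts to look and compute and a tool call to move; the robot and the scene stay as the last step left them, time stands still between calls to the robot, and variables do not carry over. Pictures are saved under pics/ and viewed, and the job is handed in when it is done.

Besides the shell and the picture viewer there is one more tool, called by a JSON object that holds its "method" and its "body", one argument or row to a line. arm_command: Moves the arm, as the interface text tells. Its arguments: {"type":"object","properties":{"moves":{"type":"array","items":{"type":"array","items":{"type":"array","items":{"type":"number"}}}},"fingers":{"type":"number"},"force":{"type":"number"}},"required":["moves"]}

```bash
ls; mkdir -p pics; python3 - <<'E'
from workcell import ctrl
import cv2
print(ctrl.get_state())
for n in ("top","side","wrist"):
    d=ctrl.get_image(n); cv2.imwrite(f"pics/{n}0.png",d.pop("pixels")); print(n,d)
E
```

```text
pics
{'time_s': 0.0, 'q': array([-1.31659160e+00,  1.24521209e-01,  1.65166860e+00, -8.85905706e-06,
        1.36750876e+00, -8.25888482e-02]), 'joint_velocities': array([-6.37301531e-05,  6.40974047e-04,  2.20820482e-03, -2.45046995e-04,
       -7.59232068e-04,  1.41203223e-03]), 'joint_efforts': array([ 2.11252249e-03, -4.17604315e+01, -3.59933531e+01,  7.75731518e-02,
        4.90857626e-02, -1.53160154e-04]), 'position': array([ 214.61461745, -612.8630449 ,  213.37983396]), 'tcp_rot': array([-6.74683777e-04,  8.15617170e-01, -5.78590981e-01, -8.08415347e-04]), 'ft_force': array([-0.62670846,  0.68511667, -0.7285291 ]), 'ft_torque': array([ 0.02462949, -0.05548705,  0.00659687]), 'gripper_width': 95.30837567778516}
top {'fx': 489.9777210996504, 'fy': 489.9777210996504, 'cx': 261.12919338305915, 'cy': 191.4431645150701, 'xyz': array([ 270.62153589,   27.60925984, 1498.70462867]), 'orientation': array([ 0.08084989, -0.697241  ,  0.70795876, -0.07818359])}
side {'fx': 351.8473244378751, 'fy': 351.8473244378751, 'cx': 257.03556784639534, 'cy': 197.83597985128011, 'xyz': array([1029.96571807, -600.6426745 ,  933.545793  ]), 'orientation': array([-0.34183414,  0.88868559,  0.2875139 , -0.10355241])}
wrist {'fx': 297.3186396354542, 'fy': 297.3186396354542, 'cx': 254.28362650431072, 'cy': 190.14069253454332, 'mount': array([[ 9.99999670e-01, -4.53559135e-04, -6.73593414e-04,
        -9.26983625e-02],
       [ 6.32036722e-04,  9.55524787e-01,  2.94910126e-01,
        -8.40248767e+01],
       [ 5.09876022e-04, -2.94910454e-01,  9.55524758e-01,
        -1.70018849e+02],
       [ 0.00000000e+00,  0.00000000e+00,  0.00000000e+00,
         1.00000000e+00]])}
```

View pics/top0.png

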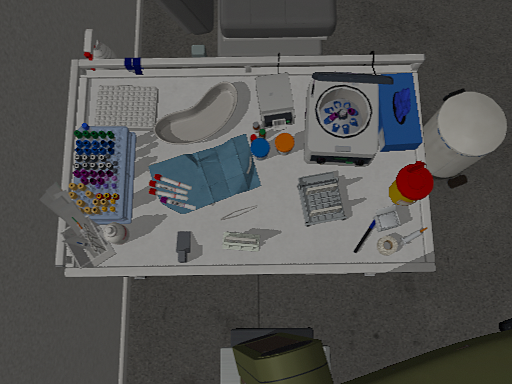

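View pics/side0.png

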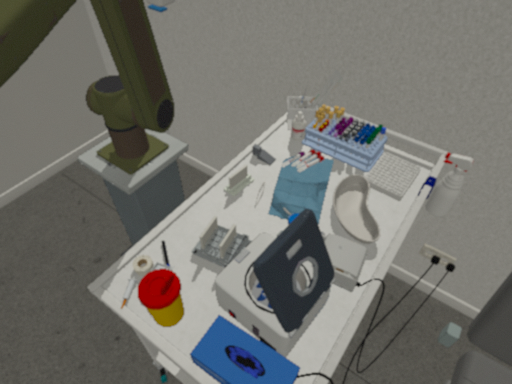

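View pics/wrist0.png

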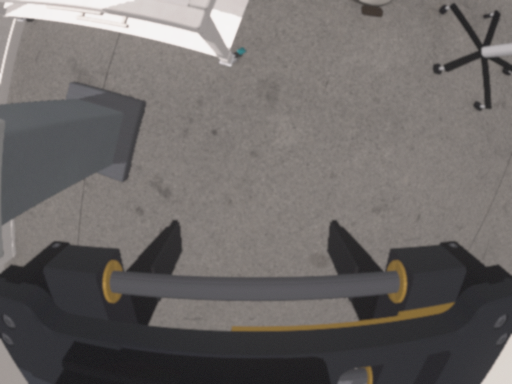

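```bash
cat > h.py <<'E'
import numpy as np, cv2
from scipy.spatial.transform import Rotation as R
from workcell import ctrl
def rot(q): return R.from_quat([q[1],q[2],q[3],q[0]]).as_matrix()
def grab(n):
    s=ctrl.get_state(); d=ctrl.get_image(n)
    if n=="wrist":
        T=np.eye(4);T[:3,:3]=rot(s["tcp_rot"]);T[:3,3]=s["position"]
        T=T@np.array(d["mount"]); d["Rc"]=T[:3,:3]; d["C"]=T[:3,3]; d["fish"]=True
    else: d["Rc"]=rot(d["orientation"]); d["C"]=np.array(d["xyz"]); d["fish"]=False
    return d
def ray(d,u,v):
    x=(u-d["cx"])/d["fx"]; y=(v-d["cy"])/d["fy"]
    if d["fish"]:
        r=np.hypot(x,y); k=np.sin(r)/r if r>1e-9 else 1
        c=np.array([x*k,y*k,np.cos(r)])
    else: c=np.array([x,y,1.]); c/=np.linalg.norm(c)
    return d["Rc"]@c
def onz(d,u,v,z):
    r=ray(d,u,v); return d["C"]+r*(z-d["C"][2])/r[2]
def proj(d,P):
    c=d["Rc"].T@(np.array(P,float)-d["C"])
    if d["fish"]:
        r=np.arctan2(np.hypot(c[0],c[1]),c[2]); n=np.hypot(c[0],c[1])
        return d["cx"]+d["fx"]*r*c[0]/n, d["cy"]+d["fy"]*r*c[1]/n
    return d["cx"]+d["fx"]*c[0]/c[2], d["cy"]+d["fy"]*c[1]/c[2]
def crop(d,name,x0,y0,w,h,k):
    im=d["pixels"][y0:y0+h,x0:x0+w]
    cv2.imwrite("pics/"+name,cv2.resize(im,None,fx=k,fy=k,interpolation=cv2.INTER_CUBIC))
E
python3 - <<'E'
from h import *
d=grab("top"); crop(d,"top1.png",170,160,200,110,4)
print(d["Rc"])
for n,p,z in (("wedge handle top",(184,240),42),("stand",(242,240),23),("rack",(323,198),20),("edge",(242,268),0),("bottle",(112,234),119)):
    print(n,onz(d,*p,z))
E
```

```text
[[-0.01463657 -0.97459348  0.22350238]
 [-0.99987802  0.01548463  0.00204221]
 [-0.00545117 -0.22344523 -0.97470124]]
wedge handle top [459.62138285 263.04164994  42.        ]
stand [459.39716692  90.7058591   23.        ]
rack [ 585.91418198 -159.81389556   20.        ]
edge [377.22327557  92.19247626   0.        ]
bottle [469.85019727 455.38694924 119.        ]
```

View pics/top1.png

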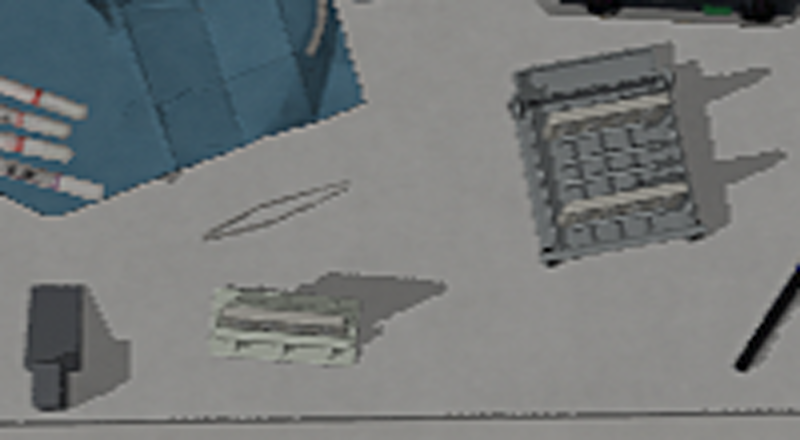

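{"method": "arm_command", "body": {
  "moves": [
    [[-0.02,-0.025,-0.005,0],[-0.02,-0.025,-0.005,0],[-0.02,-0.025,-0.005,0],[-0.02,-0.025,-0.005,0],[-0.02,-0.025,-0.005,0],[-0.02,-0.025,-0.005,0],[-0.02,-0.025,-0.005,0],[-0.02,-0.025,-0.005,0],[-0.02,-0.025,-0.005,0],[-0.02,-0.025,-0.005,0]]
  ],
  "fingers": 0.095
}}

```text
time_s: 1.03
position: [385.1, -340.6, 264.8]
tcp_rot: [-0.0, 0.816, -0.579, 0.0]
ft_force: [-0.1, -1.3, -0.1]
gripper_width: 94.9
```

{"method": "arm_command", "body": {
  "moves": [
    [[-0.02,-0.025,0,0],[-0.02,-0.025,0,0],[-0.02,-0.025,0,0],[-0.02,-0.025,0,0],[-0.02,-0.025,0,0],[-0.02,-0.025,0,0],[-0.02,-0.025,0,0],[-0.02,-0.025,0,0],[-0.02,-0.025,0,0],[-0.02,-0.025,0,0]]
  ]
}}

```text
time_s: 1.87
position: [555.0, -69.2, 264.5]
tcp_rot: [0.0, 0.816, -0.579, -0.0]
ft_force: [0.1, 0.2, -0.6]
gripper_width: 95.2
```

{"method": "arm_command", "body": {
  "moves": [
    [[0,0,0,-0.124],[0,0,0,-0.124],[0,0,0,-0.124],[0,0,0,-0.124],[0,0,0,-0.124],[0,0,0,-0.124],[0,0,0,-0.124],[0,0,0,-0.124],[0,0,0,-0.124],[0,0,0,-0.124]]
  ]
}}

```text
time_s: 2.7
position: [554.3, -70.7, 264.4]
tcp_rot: [-0.0, 1.0, 0.006, -0.0]
ft_force: [-0.5, -0.0, 0.7]
gripper_width: 95.0
```

```bash
python3 - <<'E'
from h import *
s=ctrl.get_state();print(s["time_s"],s["position"],s["q"]);print(rot(s["tcp_rot"]))
d=grab("wrist"); cv2.imwrite("pics/w1.png",cv2.resize(d["pixels"],None,fx=1.5,fy=1.5))
E
```

```text
2.7 [554.32582751 -70.67264084 264.36541262] [-2.22886416e-01 -1.04132945e-01  1.79679728e+00  2.34989639e-05
  1.44940108e+00 -2.35046615e-01]
[[ 9.99925997e-01  1.21570182e-02 -4.55913555e-04]
 [ 1.21570774e-02 -9.99926092e-01  1.27251450e-04]
 [-4.54332861e-04 -1.32784609e-04 -9.99999888e-01]]
```

View pics/w1.png

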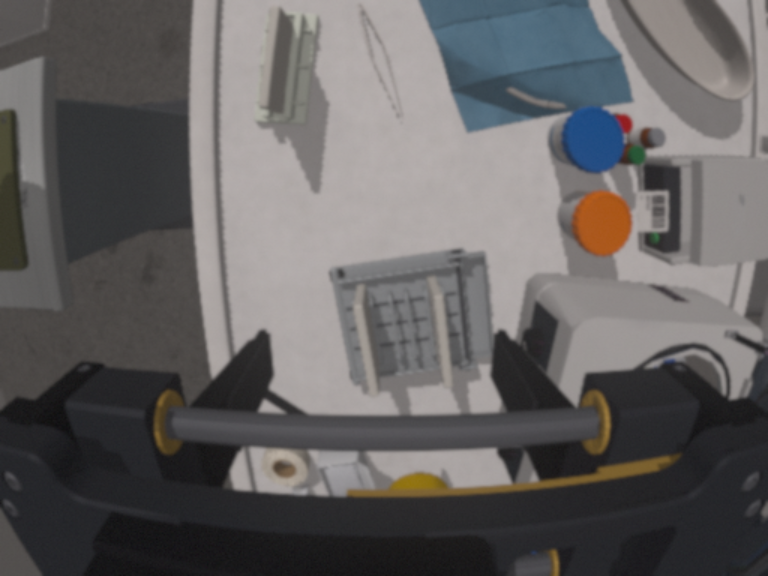

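{"method": "arm_command", "body": {
  "moves": [
    [[0,-0.03,0.033,0],[0,-0.03,0.033,0],[0,-0.03,0.034,0],[0,0,0,0],[0,0,0,0]]
  ]
}}

```text
time_s: 3.17
position: [552.2, 14.0, 169.1]
tcp_rot: [-0.0, 1.0, 0.003, -0.003]
ft_force: [-0.7, 0.5, 0.5]
gripper_width: 95.1
```

```bash
python3 - <<'E'
from h import *
s=ctrl.get_state();print(s["time_s"],s["position"])
d=grab("wrist"); cv2.imwrite("pics/w2.png",cv2.resize(d["pixels"],None,fx=1.5,fy=1.5))
import pickle; pickle.dump(d,open("w2.pkl","wb"))
E
```

```text
3.1667 [552.20865313  13.95699264 169.08696098]
```

View pics/w2.png

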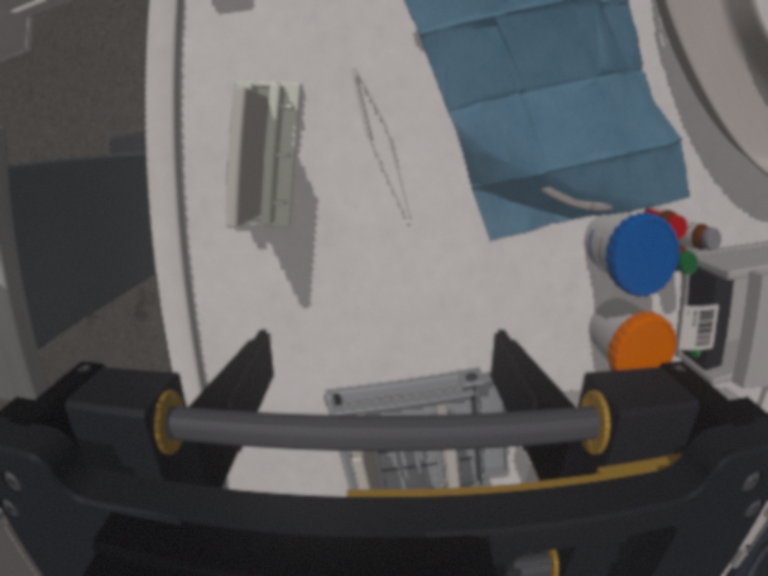

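```bash
python3 - <<'E'
from h import *
import pickle; d=pickle.load(open("w2.pkl","rb")); print(d["C"])
crop(d,"w2c.png",130,40,100,130,4.5)
# stand
print(onz(d,177,103,15))
E
```

```text
[553.15365832  97.60191134 339.11249611]
[466.00548163  97.68223337  15.        ]
```

View pics/w2c.png

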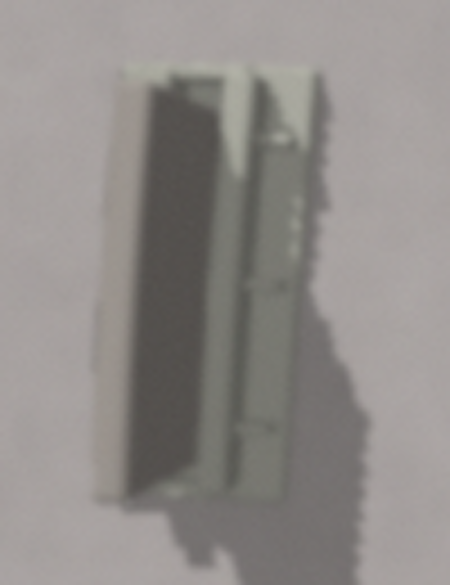

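{"method": "arm_command", "body": {
  "moves": [
    [[-0.03,0,0,0],[-0.03,0,0,0],[-0.025,0,0,0],[0,0,0,0],[0,0,0,0]]
  ]
}}

```text
time_s: 3.63
position: [470.0, 11.4, 174.2]
tcp_rot: [0.0, 1.0, 0.002, 0.003]
ft_force: [0.8, 0.1, 0.8]
gripper_width: 95.0
```

```bash
python3 - <<'E'
from h import *
s=ctrl.get_state();print(s["time_s"],s["position"])
d=grab("wrist"); cv2.imwrite("pics/w3.png",cv2.resize(d["pixels"],None,fx=1.5,fy=1.5))
import pickle; pickle.dump(d,open("w3.pkl","wb")); print(d["C"])
crop(d,"w3c.png",190,30,140,140,4)
E
```

```text
3.6333 [469.97848527  11.38949348 174.20048866]
[469.40930754  95.16197894 344.15968416]
```

View pics/w3c.png

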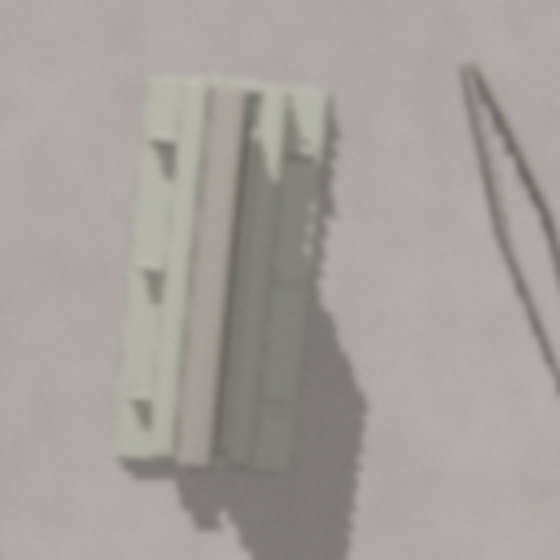

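```bash
python3 - <<'E'
from h import *
import pickle; d=pickle.load(open("w3.pkl","rb"))
f=lambda c,r,z:onz(d,190+c/4,30+r/4,z)
P=[f(*p,70) for p in ((208,90),(245,92),(212,465),(177,465))]
print(np.round(P,1)); P=np.array(P)
top=(P[0]+P[1])/2;bot=(P[2]+P[3])/2;v=top-bot
print("c",(top+bot)/2,"len",np.linalg.norm(v),"yaw",np.degrees(np.arctan2(-v[0],v[1])))
S=np.array([f(*p,23) for p in ((150,76),(330,92),(290,470),(118,458))])
print("stand",S.mean(0),np.round(S,1))
E
```

```text
[[459.2 140.6  70. ]
 [467.6 140.1  70. ]
 [460.1  53.4  70. ]
 [451.9  53.4  70. ]]
c [459.69498259  96.89921829  70.        ] len 87.25932310801286 yaw -4.858529415519001
stand [461.07549212  98.47862927  23.        ] [[442.1 152.6  23. ]
 [489.7 148.1  23. ]
 [479.7  44.9  23. ]
 [432.8  48.3  23. ]]
```

{"method": "arm_command", "body": {
  "moves": [
    [[0.015,0.031,0,0],[0.015,0.031,0,0],[0.015,0.031,0,0],[0.015,0.031,0,0],[0.015,0.031,0,0],[0.015,0.031,0,0],[0.015,0.031,0,0],[0,0,0,0],[0,0,0,0],[0,0,0,0]]
  ]
}}

```text
time_s: 4.52
position: [575.9, -204.4, 171.9]
tcp_rot: [-0.0, 1.0, 0.003, 0.0]
ft_force: [1.1, 0.4, -0.0]
gripper_width: 95.0
```

```bash
python3 - <<'E'
from h import *
s=ctrl.get_state();print(s["time_s"],s["position"],s["tcp_rot"])
d=grab("wrist"); cv2.imwrite("pics/w4.png",cv2.resize(d["pixels"],None,fx=1.5,fy=1.5))
import pickle; pickle.dump(d,open("w4.pkl","wb")); print(d["C"])
crop(d,"w4c.png",170,20,190,140,4)
E
```

```text
4.5167 [ 575.9206873  -204.42295683  171.88137934] [-1.10376262e-04  9.99996799e-01  2.52580381e-03  1.01035462e-04]
[ 576.0744013  -120.80297556  341.91885405]
```

View pics/w4c.png

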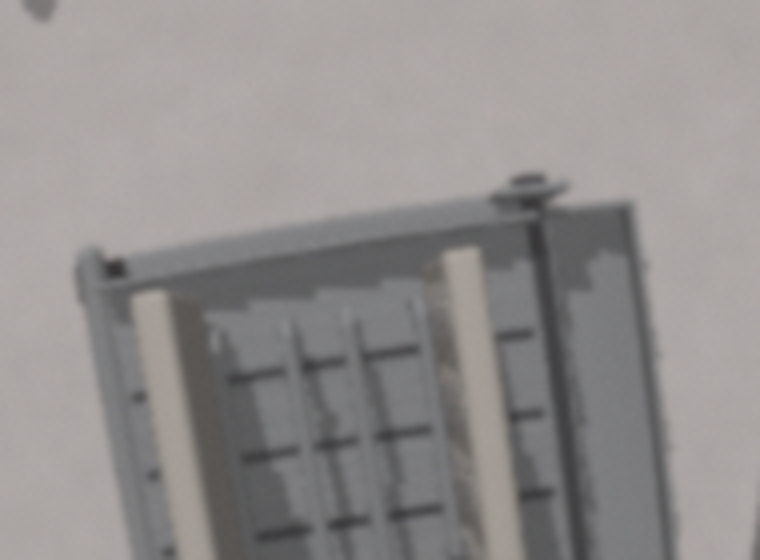

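```bash
python3 - <<'E'
from h import *
import pickle; d=pickle.load(open("w4.pkl","rb"))
crop(d,"w4d.png",170,70,190,150,4)
E
```

```text
(no output)
```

View pics/w4d.png

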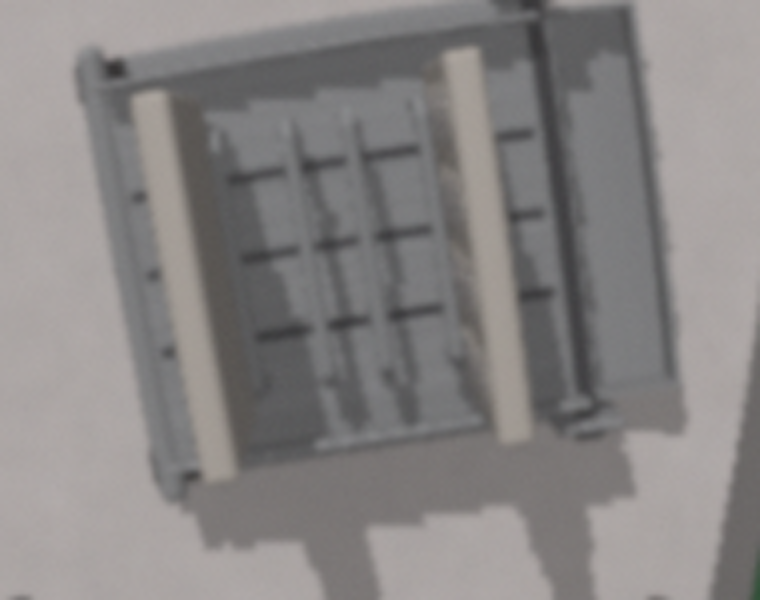

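```bash
python3 - <<'E'
from h import *
import pickle; d=pickle.load(open("w4.pkl","rb"))
f=lambda p,z:onz(d,170+p[0]/4,70+p[1]/4,z)
def rep(n,pts,z):
    P=np.array([f(p,z) for p in pts]); 
    if len(P)==4: a=(P[0]+P[1])/2;b=(P[2]+P[3])/2
    else: a,b=P
    v=a-b; c=(a+b)/2; print(n,np.round(c,1),"len",round(np.linalg.norm(v),1),"yaw",round(np.degrees(np.arctan2(-v[0],v[1])),2))
    return c,np.arctan2(-v[0],v[1])
cf,yf=rep("front",((133,97),(170,92),(238,474),(203,480)),83.5)
cr,yr=rep("rear",((443,52),(480,48),(532,437),(498,443)),83.5)
rep("loopL",((288,122),(332,380)),41.5)
rep("loopR",((350,108),(392,378)),41.5)
rep("bar",((90,50),(175,498)),20)
rep("hinge",((537,10),(580,410)),22)
m=cf+(cr-cf)*0.5; print("mid",m, "dist",np.linalg.norm(cr-cf), "dir",np.degrees(np.arctan2(*(cr-cf)[1::-1])))
E
```

```text
front [ 542.7 -156.4   83.5] len 87.1 yaw 9.09
rear [ 609.3 -147.    83.5] len 87.7 yaw 9.26
loopL [ 569.1 -152.8   41.5] len 67.1 yaw 9.61
loopR [ 584.5 -150.7   41.5] len 70.0 yaw 9.27
bar [ 519.4 -161.9   20. ] len 128.0 yaw 9.28
hinge [ 636.4 -143.    22. ] len 111.1 yaw 8.02
mid [ 575.99881098 -151.70099862   83.5       ] dist 67.34647334999113 dir 7.995343178956018
```

{"method": "arm_command", "body": {
  "moves": [
    [[-0.0114,-0.0302,0,0],[-0.0114,-0.0302,0,0],[-0.0114,-0.0302,0,0],[-0.0114,-0.0302,0,0],[-0.0114,-0.0302,0,0],[-0.0114,-0.0302,0,0],[-0.0114,-0.0302,0,0],[-0.0114,-0.0302,0,0],[-0.0114,-0.0302,0,0],[-0.0114,-0.0302,0,0]]
  ],
  "fingers": 0.045
}}

```text
time_s: 5.4
position: [458.1, 99.5, 172.2]
tcp_rot: [-0.0, 1.0, 0.004, 0.001]
ft_force: [-0.4, 0.0, 0.4]
gripper_width: 44.6
```

{"method": "arm_command", "body": {
  "moves": [
    [[0,0,0.02,0.09],[0,0,0.02,0],[0,0,0.02,0],[0,0,0,0],[0,0,0,0],[0,0,0,0]]
  ]
}}

```text
time_s: 5.9
position: [459.9, 97.7, 113.1]
tcp_rot: [-0.0, 0.999, -0.042, 0.001]
ft_force: [0.0, -0.2, 0.4]
gripper_width: 45.1
```

```bash
python3 - <<'E'
from h import *
s=ctrl.get_state();print(s["time_s"],s["position"],s["tcp_rot"],s["gripper_width"])
d=grab("wrist"); cv2.imwrite("pics/w5.png",cv2.resize(d["pixels"],None,fx=1.5,fy=1.5))
E
```

```text
5.9 [459.90696922  97.74451927 113.05294475] [-1.53870655e-04  9.99130277e-01 -4.16880730e-02  8.77300789e-04] 45.09895556205244
```

View pics/w5.png

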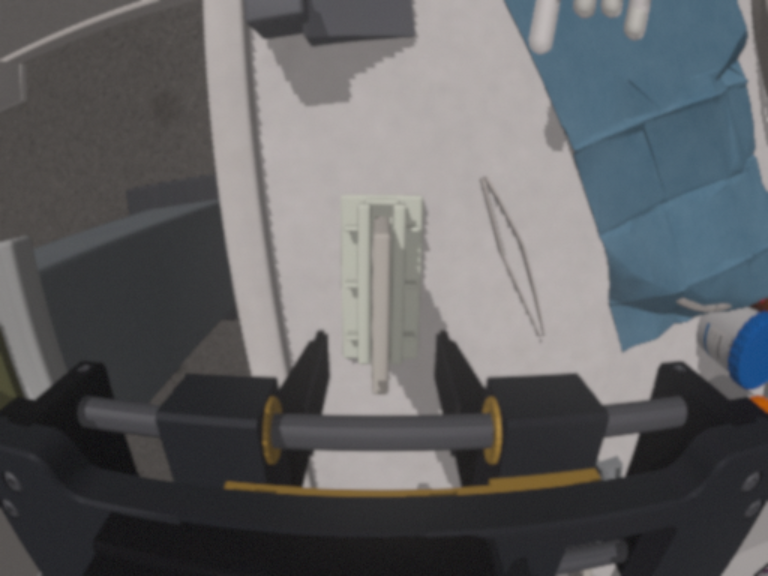

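{"method": "arm_command", "body": {
  "moves": [
    [[0,0,0.025,0],[0,0,0.025,0],[0,0,0.025,0],[0,0,0,0],[0,0,0,0]]
  ]
}}

```text
time_s: 6.37
position: [459.3, 97.2, 37.0]
tcp_rot: [0.0, 0.999, -0.042, -0.001]
ft_force: [0.2, 0.3, -0.3]
gripper_width: 44.9
```

{"method": "arm_command", "body": {
  "moves": [
    [[0,0,0,0],[0,0,0,0],[0,0,0,0],[0,0,0,0],[0,0,0,0],[0,0,0,0]]
  ],
  "fingers": 0.0,
  "force": 15
}}

```text
time_s: 6.87
position: [459.8, 97.4, 37.2]
tcp_rot: [-0.0, 0.999, -0.042, 0.0]
ft_force: [0.9, 0.4, 0.0]
gripper_width: 10.5
```

```bash
python3 - <<'E'
from h import *
s=ctrl.get_state();print(s["time_s"],s["position"],s["tcp_rot"],s["gripper_width"],s["ft_force"],s["ft_torque"])
d=grab("wrist"); crop(d,"w6.png",150,80,200,170,4)
E
```

```text
6.8667 [459.77536337  97.36713265  37.23341666] [-4.32973253e-05  9.99117841e-01 -4.19925426e-02  4.05450760e-04] 10.47035449613262 [0.85431486 0.42856392 0.04052057] [-0.03669647 -0.10919368 -0.04145178]
```

View pics/w6.png

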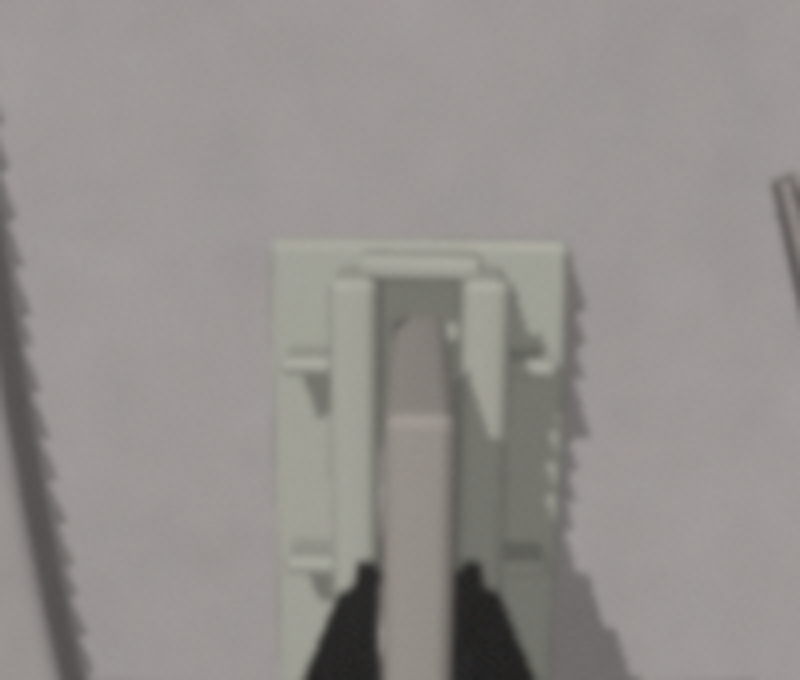

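{"method": "arm_command", "body": {
  "moves": [
    [[0,0,0,0],[0,0,-0.005,0],[0,0,-0.01,0],[0,0,-0.02,0],[0,0,-0.03,0],[0,0,-0.03,0],[0,0,-0.015,0],[0,0,0,0]]
  ],
  "force": 25
}}

```text
time_s: 7.58
position: [462.4, 97.6, 152.2]
tcp_rot: [-0.001, 0.999, -0.042, 0.005]
ft_force: [-1.0, 0.4, 0.3]
gripper_width: 8.9
```

```bash
python3 - <<'E'
from h import *
s=ctrl.get_state();print(s["time_s"],s["position"],s["tcp_rot"],s["gripper_width"],s["ft_force"])
Rt=rot(s["tcp_rot"]); D=np.array([576.6,-152,0])-s["position"]; D[2]=0
print(Rt.T@D, "yaw",np.arctan2(Rt[1,0],Rt[0,0]))
d=grab("wrist"); cv2.imwrite("pics/w7.png",cv2.resize(d["pixels"],None,fx=1.5,fy=1.5))
E
```

```text
7.5833 [462.44080288  97.64558419 152.18843322] [-6.55639919e-04  9.99107459e-01 -4.19891554e-02  4.55705236e-03] 8.922686789508155 [-0.95487062  0.37974077  0.33498689]
[134.69950429 239.18741703   0.81429049] yaw -0.08401155933690366
```

View pics/w7.png

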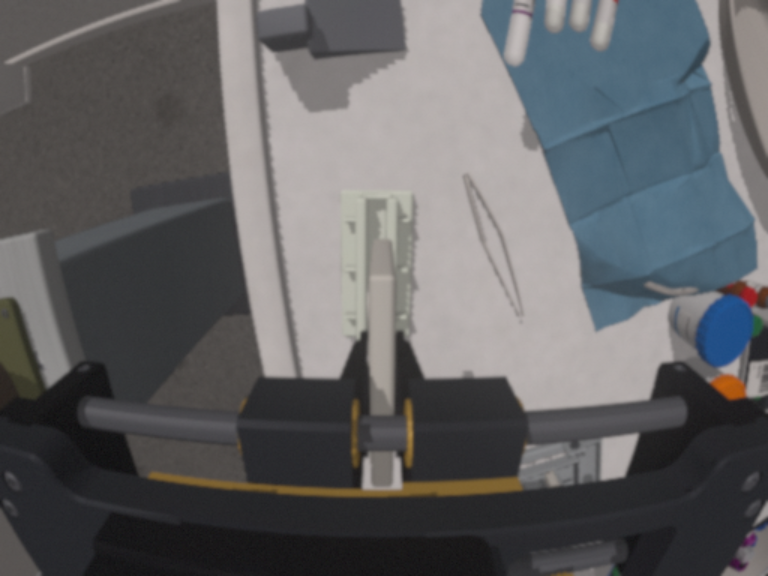

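{"method": "arm_command", "body": {
  "moves": [
    [[0.0137,0.0239,0,0],[0.0137,0.0239,0,0],[0.0137,0.0239,0,0],[0.0137,0.0239,0,0],[0.0137,0.0239,0,0],[0.0137,0.0239,0,0],[0.0137,0.0239,0,0],[0.0137,0.0239,0,0],[0.0137,0.0239,0,0],[0.0137,0.0239,0,0]]
  ]
}}

```text
time_s: 8.47
position: [574.9, -153.1, 144.0]
tcp_rot: [-0.001, 0.999, -0.042, -0.002]
ft_force: [0.2, 0.6, -1.4]
gripper_width: 9.2
```

{"method": "arm_command", "body": {
  "moves": [
    [[0,0,0,-0.0815],[0,0,0,-0.0815],[0,0,0,-0.0815],[0,0,0,0],[0,0,0,0],[0,0,0,0],[0,0,0,0],[0,0,0,0]]
  ]
}}

```text
time_s: 9.13
position: [575.8, -152.1, 146.5]
tcp_rot: [-0.0, 0.997, 0.08, -0.0]
ft_force: [-0.1, 0.7, -0.4]
gripper_width: 8.8
```

```bash
python3 - <<'E'
from h import *
s=ctrl.get_state();print(s["time_s"],s["position"],s["tcp_rot"],s["gripper_width"],s["ft_force"])
Rt=rot(s["tcp_rot"]); D=np.array([576.6,-152,0])-s["position"]; D[2]=0
print(Rt.T@D, "yaw",np.degrees(np.arctan2(Rt[1,0],Rt[0,0])))
d=grab("wrist"); cv2.imwrite("pics/w8.png",cv2.resize(d["pixels"],None,fx=1.5,fy=1.5))
d=grab("side"); crop(d,"s8.png",170,170,120,130,4)
E
```

```text
9.1333 [ 575.77952334 -152.10643144  146.47601833] [-8.87044938e-05  9.96800505e-01  7.99293700e-02 -2.02153298e-04] 8.757147968162663 [-0.09363558  0.68699258 -0.44865572]
[ 8.26952590e-01  2.56691687e-02 -3.26915243e-04] yaw 9.169014422442302
```

View pics/w8.png

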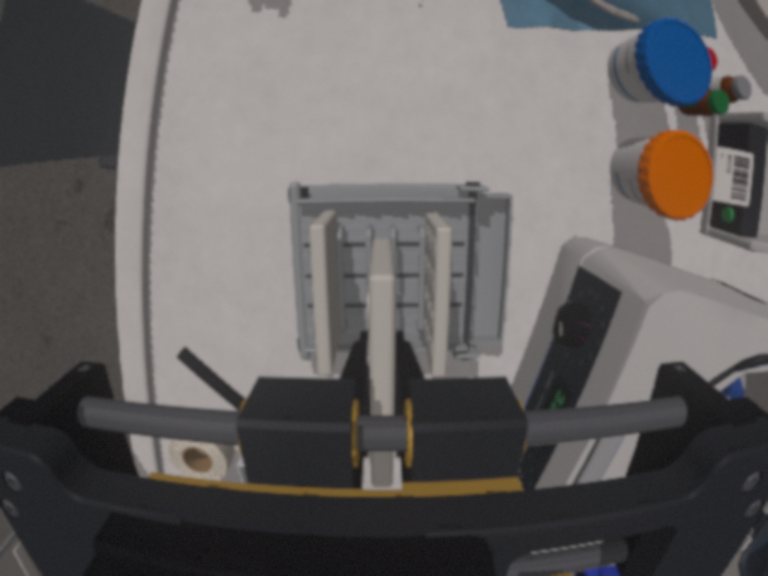

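View pics/s8.png

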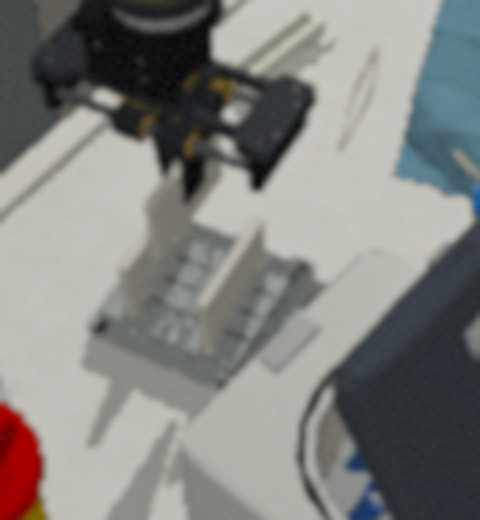

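```bash
python3 - <<'E'
from h import *
t=grab("top"); w=grab("wrist")
# top image: front lower edge
crop(t,"t8.png",290,60,140,130,5)
for z in (0,100,160,220): print(z,onz(w,574/1.5,240/1.5,z)[:2],onz(w,520/1.5,490/1.5,z)[:2])
E
```

```text
0 [ 718.89090914 -106.17111763] [ 746.53240415 -352.23834   ]
100 [669.75947583 -94.64292164] [ 688.6763818  -263.04302107]
160 [640.28061583 -87.72600404] [ 653.96276838 -209.52582972]
220 [610.80175584 -80.80908644] [ 619.24915497 -156.00863836]
```

View pics/t8.png

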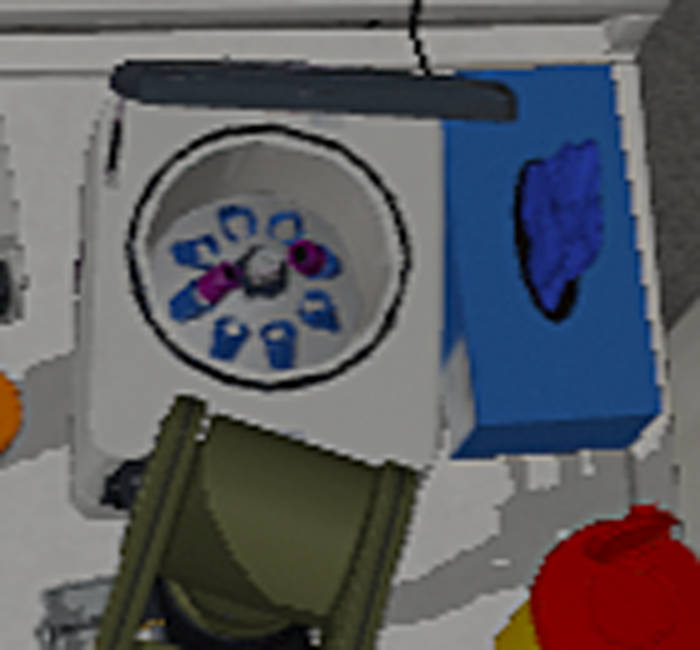

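```bash
python3 - <<'E'
from h import *
t=grab("top")
for z in (0,100,150,200): print(z,onz(t,305,163,z)[:2],onz(t,307,151,z)[:2],onz(t,378,152,z)[:2])
w=grab("wrist");print(w["C"])
crop(w,"w9.png",330,140,180,190,4)
E
```

```text
0 [ 704.81541235 -110.05038447] [ 744.58363898 -117.82166467] [ 737.53766453 -344.24218863]
100 [ 675.84413487 -100.86514265] [ 712.95885489 -108.11788971] [ 706.38301807 -319.4306653 ]
150 [661.35849614 -96.27252174] [ 697.14646284 -103.26600223] [ 690.80569483 -307.02490364]
200 [646.8728574  -91.67990083] [681.33407079 -98.41411475] [ 675.2283716  -294.61914198]
[563.26507292 -69.67996474 316.88611527]
```

View pics/w9.png

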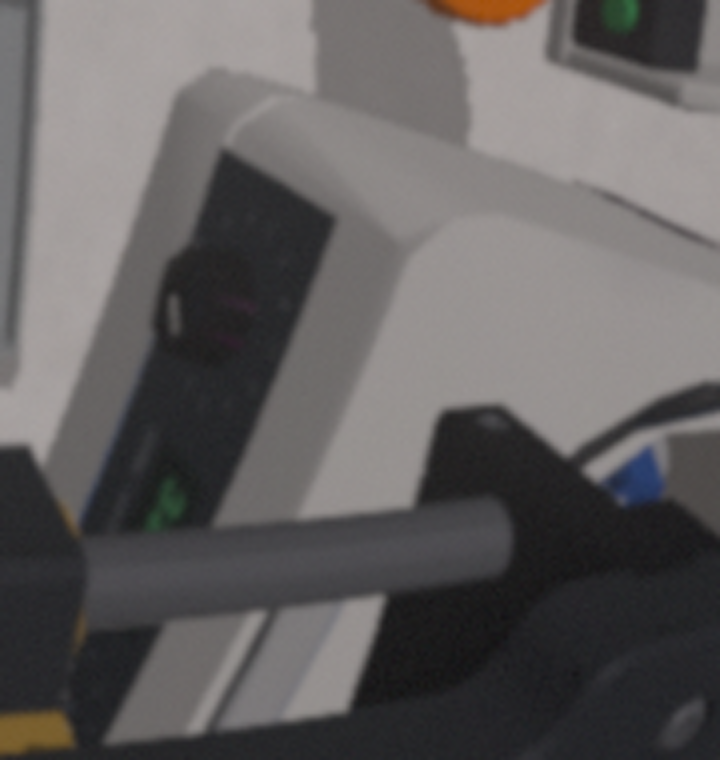

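{"method": "arm_command", "body": {
  "moves": [
    [[0.0005,0,0.02,0],[0,0,0.02,0],[0,0,0.018,0],[0,0,0.005,0],[0,0,0,0],[0,0,0,0],[0,0,0,0],[0,0,0,0]]
  ]
}}

```text
time_s: 10.1
position: [577.6, -152.6, 85.5]
tcp_rot: [0.001, 0.997, 0.08, 0.001]
ft_force: [-0.2, 0.1, -1.6]
gripper_width: 8.4
```

```bash
python3 - <<'E'
from h import *
s=ctrl.get_state();print(s["time_s"],s["position"],s["tcp_rot"],s["gripper_width"],s["ft_force"])
Rt=rot(s["tcp_rot"]); D=np.array([576.6,-152,0])-s["position"]; D[2]=0
print(Rt.T@D, "yaw",np.degrees(np.arctan2(Rt[1,0],Rt[0,0])))
d=grab("wrist"); crop(d,"w10.png",170,100,180,150,4)
E
```

```text
10.1 [ 577.56236543 -152.63878937   85.54801594] [5.96875463e-04 9.96781962e-01 8.01474354e-02 1.32397122e-03] 8.435529073715463 [-0.17194544  0.10030839 -1.64456809]
[-0.84793217 -0.78434655 -0.0032567 ] yaw 9.194192645964126
```

View pics/w10.png

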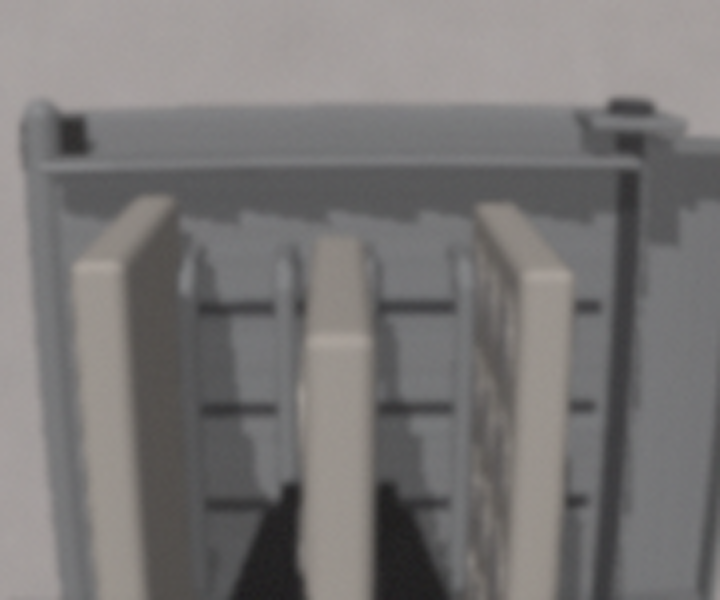

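{"method": "arm_command", "body": {
  "moves": [
    [[-0.001,0,0.002,0],[0,0,0.002,0],[0,0,0,0],[0,0,0,0],[0,0,0,0],[0,0,0,0]]
  ]
}}

```text
time_s: 10.65
position: [575.4, -152.4, 79.7]
tcp_rot: [-0.0, 0.997, 0.08, -0.0]
ft_force: [0.5, 0.4, -0.8]
gripper_width: 9.0
```

```bash
python3 - <<'E'
from h import *
for i in range(5):
    s=ctrl.get_state();print(s["time_s"],s["position"],s["ft_force"])
    d=grab("wrist"); 
crop(d,"w11.png",200,130,100,100,7)
E
```

```text
10.65 [ 575.4296534  -152.37831114   79.70642701] [ 0.47869806  0.44435648 -0.82099384]
10.7 [ 575.48235685 -152.40816193   79.77503182] [ 0.83359853 -0.06991132 -0.73721534]
10.75 [ 575.49799238 -152.37988476   79.77205677] [ 0.07174291 -0.82380202 -0.86169134]
10.8 [ 575.49285153 -152.40089101   79.80479795] [-0.98251009  0.15293671 -2.0248306 ]
10.85 [ 575.47639967 -152.39117993   79.77911063] [-0.26240098 -0.66420352 -0.41774554]
```

View pics/w11.png

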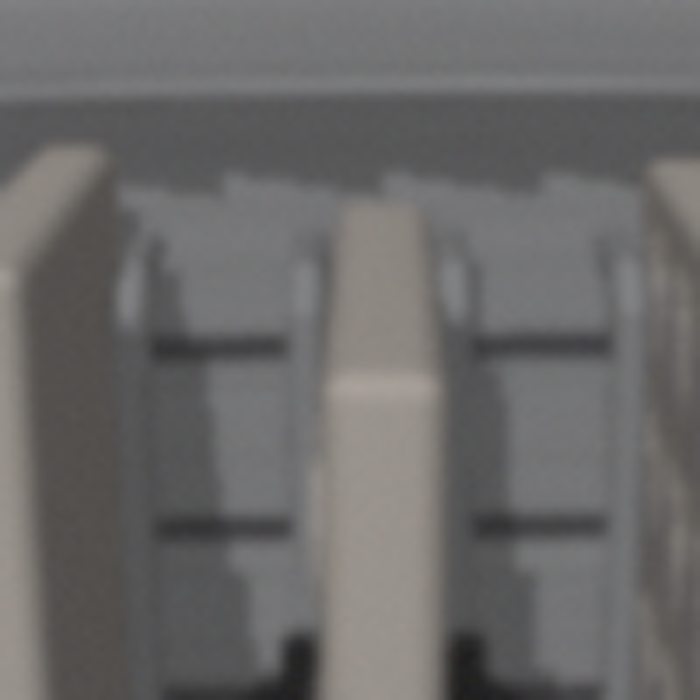

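{"method": "arm_command", "body": {
  "moves": [
    [[0,0,0.004,0],[0,0,0.004,0],[0,0,0.004,0],[0,0,0.004,0],[0,0,0.004,0],[0,0,0,0],[0,0,0,0],[0,0,0,0]]
  ]
}}

```text
time_s: 11.57
position: [575.5, -152.4, 59.8]
tcp_rot: [0.0, 0.997, 0.08, 0.0]
ft_force: [0.2, 0.1, -0.9]
gripper_width: 8.6
```

```bash
python3 - <<'E'
from h import *
for i in range(3):
    s=ctrl.get_state();print(s["time_s"],s["position"],s["ft_force"],s["ft_torque"])
    d=grab("wrist"); 
crop(d,"w12.png",180,110,150,120,5)
E
```

```text
11.5667 [ 575.54625635 -152.4175499    59.80217967] [ 0.17421277  0.11682746 -0.91686342] [-0.00407916 -0.08596219  0.01717817]
11.6167 [ 575.65405417 -152.4552347    59.97721386] [-0.86258375 -0.00194548 -1.31354383] [ 0.01993889 -0.15745046  0.01731193]
11.6667 [ 575.72279851 -152.48810731   60.09295477] [-0.47868514 -0.05120823 -0.23499384] [-0.06982258 -0.12295477  0.01303442]
```

View pics/w12.png

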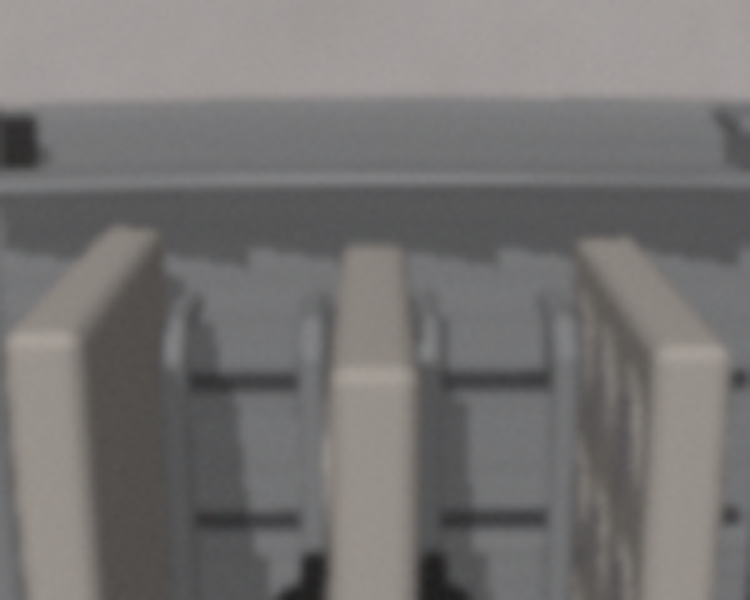

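{"method": "arm_command", "body": {
  "moves": [
    [[0,0,0.003,0],[0,0,0.003,0],[0,0,0.003,0],[0,0,0,0],[0,0,0,0]]
  ]
}}

```text
time_s: 12.13
position: [575.5, -152.4, 50.6]
tcp_rot: [0.0, 0.997, 0.08, 0.0]
ft_force: [0.5, 0.5, -0.8]
gripper_width: 8.7
```

```bash
python3 - <<'E'
from h import *
for i in range(3):
    s=ctrl.get_state();print(s["time_s"],s["position"],s["ft_force"],s["ft_torque"])
    d=grab("wrist"); 
E
```

```text
12.1333 [ 575.53989104 -152.42724642   50.64911497] [ 0.47524911  0.52940692 -0.7609095 ] [-0.01799078 -0.16534716 -0.01009684]
12.1833 [ 575.52496605 -152.42006255   50.66019219] [ 0.40906164 -0.68577678 -0.71449931] [ 0.01040536 -0.17809512 -0.02322073]
12.2333 [ 575.53040915 -152.43070908   50.67337857] [ 0.15052638 -0.37766738 -0.90317216] [-0.02352252 -0.1558935   0.04988178]
```

No floor contact yet; 1 mm more, then release with a small opening.

{"method": "arm_command", "body": {
  "moves": [
    [[0,0,0.001,0],[0,0,0,0],[0,0,0,0]]
  ]
}}

```text
time_s: 12.53
position: [575.5, -152.4, 50.6]
tcp_rot: [-0.0, 0.997, 0.08, -0.0]
ft_force: [-2.2, 0.9, 4.7]
gripper_width: 8.7
```

{"method": "arm_command", "body": {
  "moves": [
    [[0,0,0,0],[0,0,0,0],[0,0,0,0],[0,0,0,0],[0,0,0,0],[0,0,0,0]]
  ],
  "fingers": 0.019
}}

```text
time_s: 13.03
position: [575.4, -152.4, 49.5]
tcp_rot: [-0.0, 0.997, 0.08, -0.0]
ft_force: [-0.5, -0.0, -0.2]
gripper_width: 18.9
```

```bash
python3 - <<'E'
from h import *
s=ctrl.get_state();print(s["time_s"],s["position"],s["ft_force"],s["gripper_width"])
d=grab("wrist"); 
crop(d,"w13.png",180,110,150,120,5)
E
```

```text
13.0333 [ 575.35073996 -152.36171344   49.53241009] [-0.48939688 -0.04956709 -0.17293728] 18.916382183795683
```

View pics/w13.png

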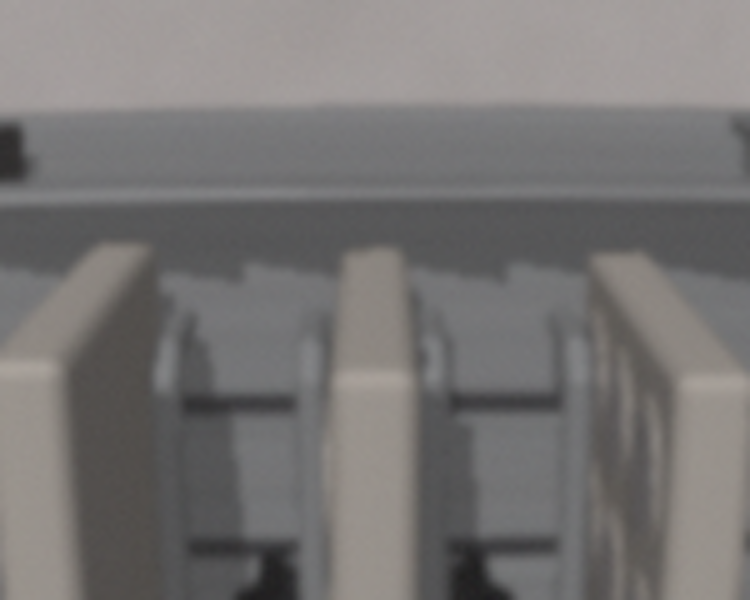

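{"method": "arm_command", "body": {
  "moves": [
    [[0,0,-0.005,0],[0,0,-0.01,0],[0,0,-0.02,0],[0,0,-0.03,0],[0,0,-0.03,0],[0,0,-0.025,0],[0,0,0,0]]
  ]
}}

```text
time_s: 13.67
position: [579.2, -153.7, 178.4]
tcp_rot: [0.003, 0.997, 0.08, 0.006]
ft_force: [0.7, 0.1, 0.1]
gripper_width: 19.2
```

{"method": "arm_command", "body": {
  "moves": [
    [[-0.0057,-0.034,0,0],[-0.0057,-0.034,0,0],[-0.0057,-0.034,0,0],[-0.0057,-0.034,0,0],[-0.0057,-0.034,0,0],[-0.0057,-0.034,0,0],[-0.0057,-0.034,0,0],[-0.0057,-0.034,0,0],[-0.0057,-0.034,0,0],[-0.0057,-0.034,0,0]]
  ],
  "fingers": 0.06
}}

```text
time_s: 14.5
position: [464.0, 175.6, 170.3]
tcp_rot: [-0.0, 0.997, 0.08, 0.001]
ft_force: [1.2, 0.8, -0.7]
gripper_width: 59.5
```

{"method": "arm_command", "body": {
  "moves": [
    [[0,0,0,0],[0,0,0,0],[0,0,0,0],[0,0,0,0]]
  ]
}}

```text
time_s: 14.83
position: [465.2, 173.2, 169.9]
tcp_rot: [0.0, 0.997, 0.08, 0.0]
ft_force: [-0.8, 0.4, 0.1]
gripper_width: 60.0
```

```bash
python3 - <<'E'
from h import *
import pickle
s=ctrl.get_state();print(s["time_s"],s["position"],s["ft_force"],s["gripper_width"])
d=grab("wrist"); cv2.imwrite("pics/w14.png",cv2.resize(d["pixels"],None,fx=1.5,fy=1.5))
pickle.dump(d,open("w14.pkl","wb")); crop(d,"w14c.png",180,40,150,130,5)
d=grab("top");crop(d,"t14.png",290,160,70,80,7)
E
```

```text
14.8333 [465.23706256 173.24902021 169.92052495] [-0.84509069  0.39501278  0.11967462] 59.99918870925046
```

View pics/w14c.png

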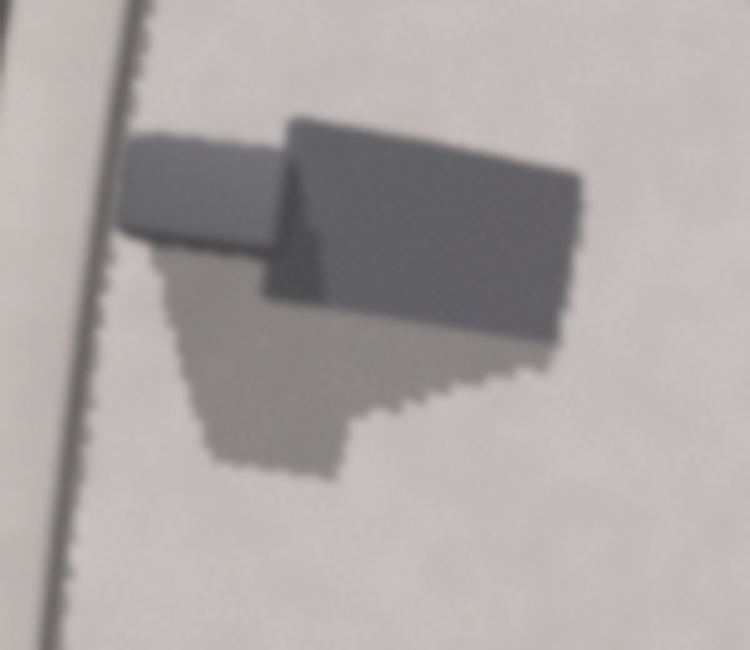

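View pics/t14.png

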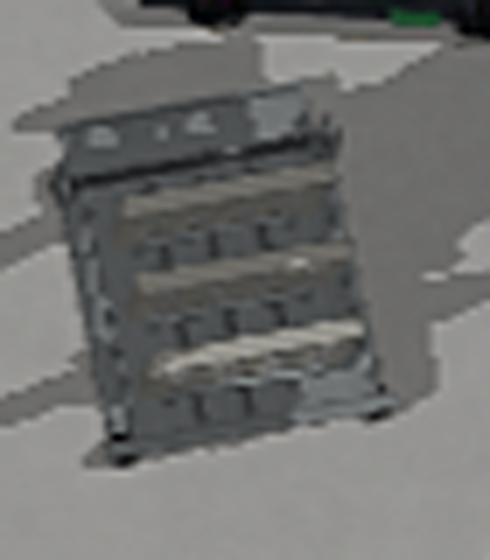

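```bash
python3 - <<'E'
from h import *
import pickle; d=pickle.load(open("w14.pkl","rb")); print(d["C"])
f=lambda c,r,z:onz(d,180+c/5,40+r/5,z)
H=np.array([f(*p,42) for p in ((128,137),(287,150),(273,246),(120,233))]);print(np.round(H,1),H.mean(0))
T=np.array([f(582,175,3),f(556,343,3)]);K=np.array([f(290,118,24),f(265,297,24)])
print(T,K); t=T.mean(0);k=K.mean(0);v=t-k;v[2]=0;print("len",np.linalg.norm(v),"yaw",np.degrees(np.arctan2(v[1],v[0])))
w=T[0]-T[1];print(np.linalg.norm(w),np.degrees(np.arctan2(-w[0],w[1])))
u=v/np.linalg.norm(v);print("handle from thin",t-u*79,"origin",t-u*49, "handle from thick", k-u*17)
E
```

```text
[452.57223005 255.89768488 339.91362834]
[[399.1 283.2  42. ]
 [430.9 284.6  42. ]
 [431.1 265.1  42. ]
 [400.5 263.7  42. ]] [415.39497156 274.15892794  42.        ]
[[493.74670811 293.84711303   3.        ]
 [494.40628375 254.92243313   3.        ]] [[429.08708987 293.28120637  24.        ]
 [429.83129294 254.68307871  24.        ]]
len 64.61855890466059 yaw 0.3570054878449156
38.93026772583518 0.9707795789688518
handle from thin [415.07802949 273.89253349   3.        ] origin [445.07744712 274.07945992   3.        ] handle from thick [412.45952141 273.87621756  24.        ]
```

{"method": "arm_command", "body": {
  "moves": [
    [[0,0,0,0.1224],[0,0,0,0.1224],[0,0,0,0.1224],[0,0,0,0.1224],[0,0,0,0.1224],[0,0,0,0.1224],[0,0,0,0.1224],[0,0,0,0.1224],[0,0,0,0.1224],[0,0,0,0.1224]]
  ]
}}

```text
time_s: 15.77
position: [465.3, 173.1, 169.7]
tcp_rot: [0.0, 0.86, -0.51, -0.0]
ft_force: [0.4, -0.4, 0.3]
gripper_width: 60.1
```

{"method": "arm_command", "body": {
  "moves": [
    [[0,0,0,0.1224],[0,0,0,0.1224],[0,0,0,0.1224],[0,0,0,0.1224],[-0.034,0.016,0,0],[-0.034,0.016,0,0],[-0.034,0.016,0,0],[0,0,0,0],[0,0,0,0],[0,0,0,0]]
  ]
}}

```text
time_s: 16.6
position: [415.5, 274.5, 169.7]
tcp_rot: [0.0, 0.713, -0.701, 0.0]
ft_force: [0.5, -0.7, 0.1]
gripper_width: 60.1
```

{"method": "arm_command", "body": {
  "moves": [
    [[0,0,0.03,0],[0,0,0.03,0],[0,0,0.03,0],[0,0,0,0],[0,0,0,0],[0,0,0,0]]
  ]
}}

```text
time_s: 17.1
position: [416.6, 274.9, 81.3]
tcp_rot: [-0.001, 0.713, -0.701, 0.0]
ft_force: [0.1, 0.1, 0.4]
gripper_width: 60.2
```

```bash
python3 - <<'E'
from h import *
s=ctrl.get_state();Rt=rot(s["tcp_rot"]);print(s["time_s"],s["position"],np.degrees(np.arctan2(Rt[1,0],Rt[0,0])),s["q"])
d=grab("wrist"); cv2.imwrite("pics/w15.png",cv2.resize(d["pixels"],None,fx=1.5,fy=1.5))
E
```

```text
17.1 [416.56029845 274.87256054  81.31736193] -89.08538752025173 [ 4.75729189e-01 -8.98247665e-02  2.10209079e+00 -1.08662451e-04
  1.12736721e+00  2.03060974e+00]
```

View pics/w15.png

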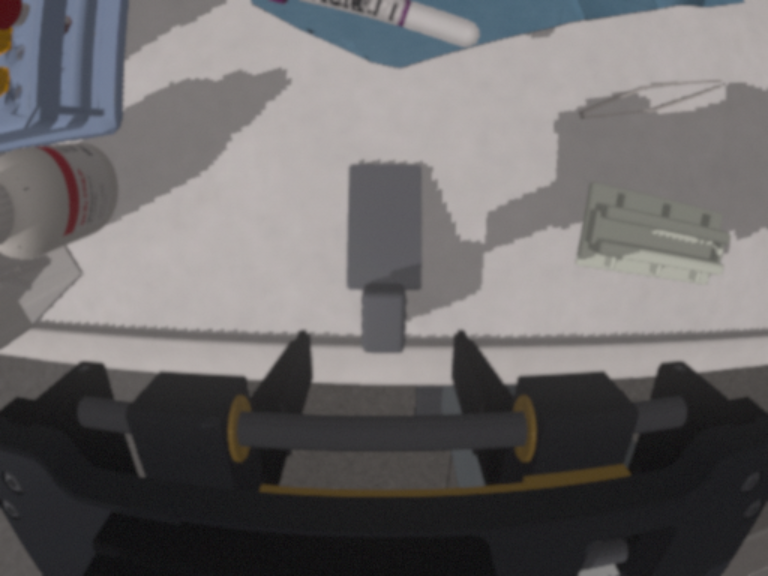

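{"method": "arm_command", "body": {
  "moves": [
    [[0,0,0.025,0],[0,0,0.025,0],[0,0,0.015,0],[0,0,0.007,0],[0,0,0,0],[0,0,0,0],[0,0,0,0]]
  ]
}}

```text
time_s: 17.73
position: [416.7, 276.0, 9.9]
tcp_rot: [-0.002, 0.713, -0.701, 0.001]
ft_force: [0.4, 0.5, 1.1]
gripper_width: 60.1
```

{"method": "arm_command", "body": {
  "moves": [
    [[0,0,0,0],[0,0,0,0],[0,0,0,0],[0,0,0,0],[0,0,0,0],[0,0,0,0],[0,0,0,0],[0,0,0,0]]
  ],
  "fingers": 0.0,
  "force": 40
}}

```text
time_s: 18.4
position: [415.0, 275.2, 7.8]
tcp_rot: [0.0, 0.713, -0.701, 0.0]
ft_force: [-1.6, -1.3, 0.9]
gripper_width: 22.3
```

```bash
python3 - <<'E'
from h import *
s=ctrl.get_state();Rt=rot(s["tcp_rot"]);print(s["time_s"],s["position"],np.degrees(np.arctan2(Rt[1,0],Rt[0,0])),s["gripper_width"],s["ft_force"])
d=grab("wrist"); crop(d,"w16.png",170,60,190,160,4)
E
```

```text
18.4 [415.00632284 275.15289962   7.75489805] -88.97997776141557 22.28396290959069 [-1.646978   -1.33402574  0.92970809]
```

View pics/w16.png

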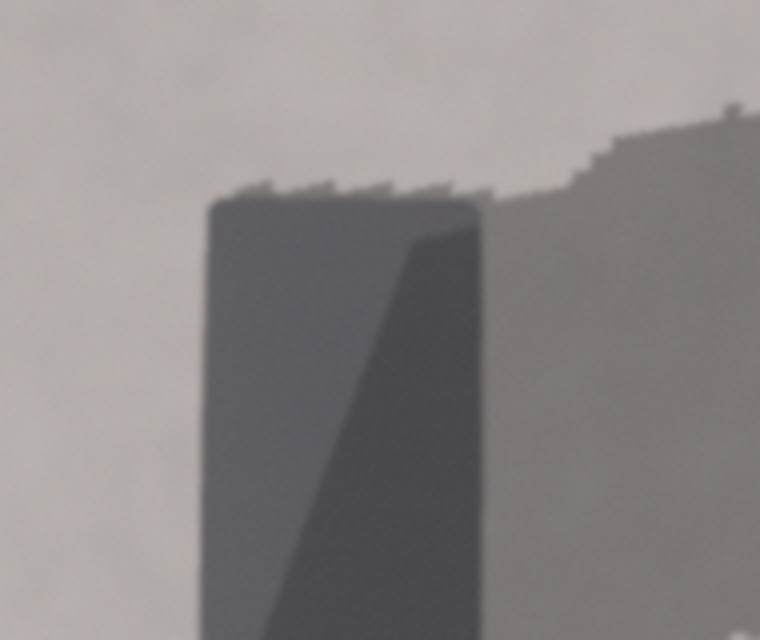

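{"method": "arm_command", "body": {
  "moves": [
    [[0,0,-0.005,0],[0,0,-0.015,0],[0,0,-0.025,0],[0,0,-0.025,0],[0,0,-0.005,0],[0,0,0,0],[0,0,0,0]]
  ]
}}

```text
time_s: 19.03
position: [414.7, 275.1, 82.1]
tcp_rot: [0.0, 0.713, -0.701, -0.0]
ft_force: [-0.7, 0.7, -1.8]
gripper_width: 21.8
```

```bash
python3 - <<'E'
from h import *
s=ctrl.get_state();Rt=rot(s["tcp_rot"]);print(s["time_s"],s["position"],np.degrees(np.arctan2(Rt[1,0],Rt[0,0])),s["gripper_width"],s["ft_force"])
d=grab("wrist"); crop(d,"w17.png",170,60,190,160,4)
t=grab("top"); print("marker",onz(t,355,251,5),onz(t,373,220,5))
E
```

```text
19.0333 [414.67582075 275.07288247  82.10045919] -88.98767263392352 21.784616787745644 [-0.70083963  0.67188182 -1.75375173]
marker [ 422.89006186 -251.84865956    5.        ] [ 517.35405373 -312.74509797    5.        ]
```

View pics/w17.png

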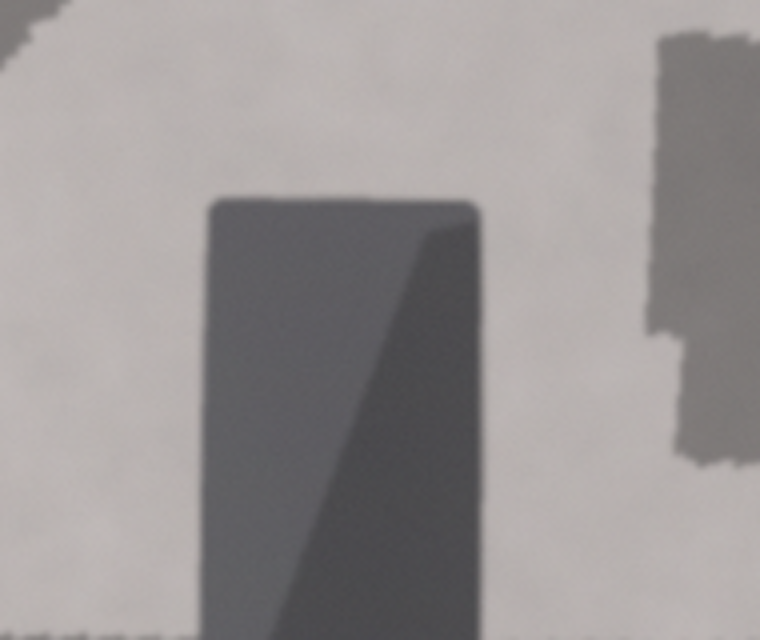

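Held level with no pitch (thin edge stays at row 200). Carry it in front of the rack.

{"method": "arm_command", "body": {
  "moves": [
    [[0.02,0,0,0],[0.038,0,0,0],[0.038,0,0,0],[0.038,0,0,0],[0.038,0,0,0],[0.038,0,0,0],[0.038,0,0,0],[0.038,0,0,0],[0.038,0,0,0],[0.038,0,0,0]]
  ]
}}

```text
time_s: 19.97
position: [419.9, -88.1, 81.1]
tcp_rot: [0.0, 0.713, -0.701, -0.001]
ft_force: [0.4, 0.9, -0.8]
gripper_width: 21.8
```

{"method": "arm_command", "body": {
  "moves": [
    [[0.038,0,0,0],[0.038,0,0,-0.0715],[0.016,0,0,-0.0715],[0,0,0,0],[0,0,0,0],[0,0,0,0],[0,0,0,0],[0,0,0,0]]
  ]
}}

```text
time_s: 20.63
position: [424.0, -177.3, 82.3]
tcp_rot: [0.0, 0.762, -0.648, -0.0]
ft_force: [0.2, -0.1, -0.8]
gripper_width: 21.9
```

```bash
python3 - <<'E'
from h import *
import pickle
s=ctrl.get_state();Rt=rot(s["tcp_rot"]);print(s["time_s"],s["position"],np.degrees(np.arctan2(Rt[1,0],Rt[0,0])),s["gripper_width"],s["ft_force"])
print("to go tool", Rt.T@(np.array([420.6,-177.3,s["position"][2]])-s["position"]))
d=grab("wrist"); cv2.imwrite("pics/w18.png",cv2.resize(d["pixels"],None,fx=1.5,fy=1.5))
pickle.dump(d,open("w18.pkl","wb"))
E
```

```text
20.6333 [ 423.99877689 -177.2797875    82.25717354] -80.71207810674554 21.883404221841293 [ 0.18120026 -0.14805212 -0.80666974]
to go tool [-5.28600635e-01  3.35747941e+00  2.50137552e-03]
```

View pics/w18.png

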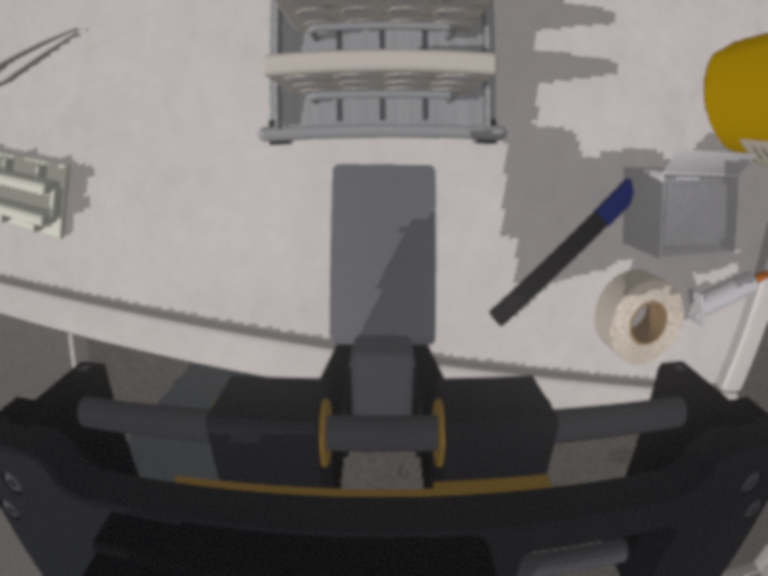

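{"method": "arm_command", "body": {
  "moves": [
    [[0,0.002,0.02,0],[0,0,0.02,0],[0,0,0.02,0],[0,0,0.01,0],[0,0,0.003,0],[0,0,0,0],[0,0,0,0],[0,0,0,0]]
  ]
}}

```text
time_s: 21.35
position: [423.4, -179.4, 11.1]
tcp_rot: [-0.0, 0.762, -0.648, 0.001]
ft_force: [-0.2, 0.1, -0.6]
gripper_width: 21.8
```

```bash
python3 - <<'E'
from h import *
for i in range(2):
    s=ctrl.get_state();Rt=rot(s["tcp_rot"]);print(s["time_s"],s["position"],np.degrees(np.arctan2(Rt[1,0],Rt[0,0])),s["ft_force"],s["ft_torque"])
    d=grab("wrist")
crop(d,"w19.png",160,40,200,150,4)
E
```

```text
21.35 [ 423.37248619 -179.40836368   11.0643477 ] -80.78097726243914 [-0.20842969  0.1057034  -0.62742976] [ 0.00653101  0.07616737 -0.01984748]
21.4 [ 423.31685531 -179.41937962   11.03395744] -80.78473518215372 [ 0.21703791 -0.65392546 -1.28382615] [0.02929475 0.06023196 0.01581674]
```

View pics/w19.png

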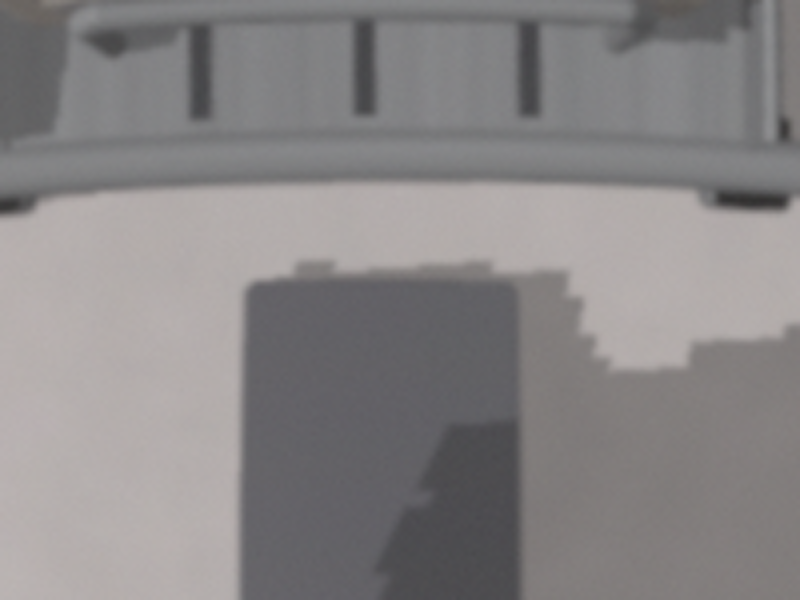

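{"method": "arm_command", "body": {
  "moves": [
    [[0,0,0.002,0],[0,0,0.001,0],[0,0,0.0005,0],[0,0,0,0],[0,0,0,0],[0,0,0,0],[0,0,0,0]]
  ]
}}

```text
time_s: 22.03
position: [422.9, -179.3, 7.7]
tcp_rot: [-0.0, 0.762, -0.648, 0.0]
ft_force: [-2.9, 1.6, 7.7]
gripper_width: 22.0
```

```bash
python3 - <<'E'
from h import *
for i in range(3):
    s=ctrl.get_state();Rt=rot(s["tcp_rot"]);print(s["time_s"],s["position"],np.degrees(np.arctan2(Rt[1,0],Rt[0,0])),s["ft_force"],s["ft_torque"])
    d=grab("wrist")
ex=np.array([np.cos(.1605),np.sin(.1605)]);print("rack coords of TCP",ex@(s["position"][:2]-[518.2,-161.5]),np.array([-ex[1],ex[0]])@(s["position"][:2]-[518.2,-161.5]))
crop(d,"w20.png",160,40,200,150,4)
# thin edge & bar front edge
E
```

```text
22.0333 [ 422.87813711 -179.30118905    7.74577791] -80.79029754700846 [-2.90687484  1.63828278  7.72580546] [0.37431662 0.62537399 0.01441068]
22.0833 [ 422.87613854 -179.2929034     7.75221527] -80.79480779111681 [-2.41755451  1.34692977  8.13163236] [0.33593756 0.54884717 0.06091438]
22.1333 [ 422.89213552 -179.30306677    7.75860247] -80.79172109345514 [-3.31801023  2.39202241  7.67868093] [ 0.36672814  0.6181723  -0.00517984]
rack coords of TCP -96.92806038260063 -2.3429314586661807
```

View pics/w20.png

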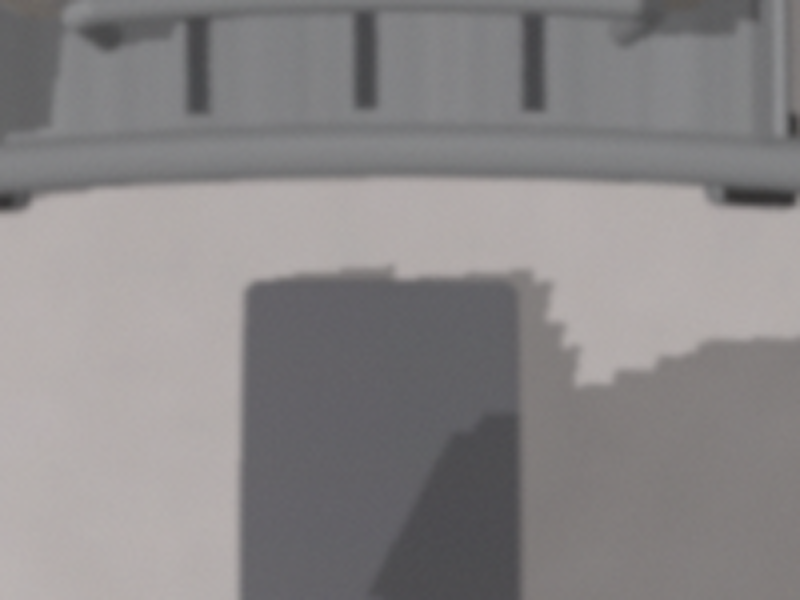

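{"method": "arm_command", "body": {
  "moves": [
    [[0,-0.006,0,0],[0,-0.006,0,0],[0,-0.006,0,0],[0,-0.006,0,0],[0,-0.006,0,0],[0,-0.006,0,0],[0,-0.004,0,0],[0,0,0,0],[0,0,0,0],[0,0,0,0]]
  ]
}}

```text
time_s: 23.02
position: [462.9, -173.4, 7.8]
tcp_rot: [-0.0, 0.762, -0.648, 0.001]
ft_force: [-0.7, -0.9, 4.8]
gripper_width: 21.8
```

```bash
cat > st.py <<'E'
from h import *
import sys
for i in range(2):
    s=ctrl.get_state();Rt=rot(s["tcp_rot"]);print(s["time_s"],s["position"],np.degrees(np.arctan2(Rt[1,0],Rt[0,0])),Rt[2],s["ft_force"],s["ft_torque"],s["gripper_width"])
    d=grab("wrist")
ex=np.array([np.cos(.1605),np.sin(.1605)]);print("rack coords of TCP",ex@(s["position"][:2]-[518.2,-161.5]),np.array([-ex[1],ex[0]])@(s["position"][:2]-[518.2,-161.5]))
crop(d,sys.argv[1]+"w.png",110,0,290,200,2.7)
d=grab("side"); crop(d,sys.argv[1]+"s.png",170,190,110,100,6)
E
python3 st.py p1
```

```text
23.0167 [ 462.90247301 -173.36552513    7.77637265] -80.78332482507624 [ 0.00172272 -0.00160719 -0.99999722] [-0.65024716 -0.85543373  4.8372379 ] [-0.01821323  0.30176969  0.01250247] 21.80925600752562
23.0667 [ 462.8766641  -173.34070288    7.76750985] -80.78456089687643 [ 0.00170453 -0.00162506 -0.99999723] [-2.2930231  -0.73723454  5.80270965] [-0.00493095  0.27928894  0.04070637] 21.531874254055857
rack coords of TCP -56.504576813947565 -2.8471983497719844
```

View pics/p1w.png

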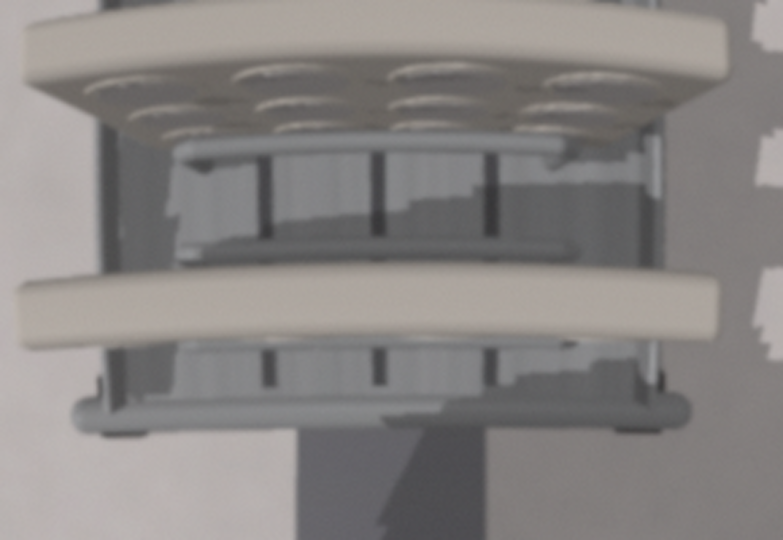

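View pics/p1s.png

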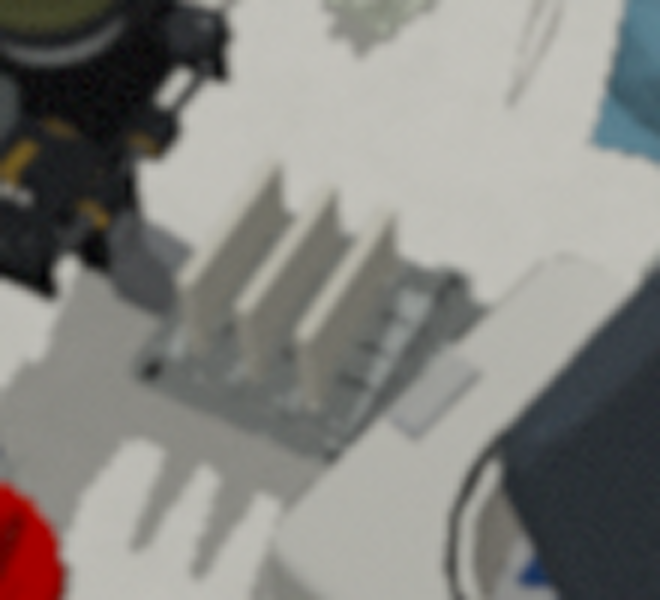

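{"method": "arm_command", "body": {
  "moves": [
    [[0,-0.002,0,0],[0,-0.002,0,0],[0,-0.002,0,0],[0,-0.002,0,0],[0,-0.002,0,0],[0,0,0,0],[0,0,0,0]]
  ]
}}

```text
time_s: 23.75
position: [469.8, -172.2, 7.7]
tcp_rot: [0.002, 0.762, -0.648, -0.002]
ft_force: [-13.7, -3.0, 14.7]
gripper_width: 21.9
```

```bash
python3 st.py p2
```

```text
23.75 [ 469.80294195 -172.16550624    7.73504821] -80.7495479447403 [ 5.78750541e-04  5.80177803e-03 -9.99983002e-01] [-13.6774699   -3.02683112  14.70785906] [-0.31952236  1.92375089 -0.07502223] 21.87900720381756
23.8 [ 469.79421474 -172.13773636    7.71989453] -80.75387990889571 [ 5.52067728e-04  5.71000179e-03 -9.99983545e-01] [-13.99946143  -3.15570148  14.05811981] [-0.32012087  1.98622145 -0.05086939] 21.888592607621124
rack coords of TCP -49.483685747384676 -2.7651991751345797
```

View pics/p2w.png

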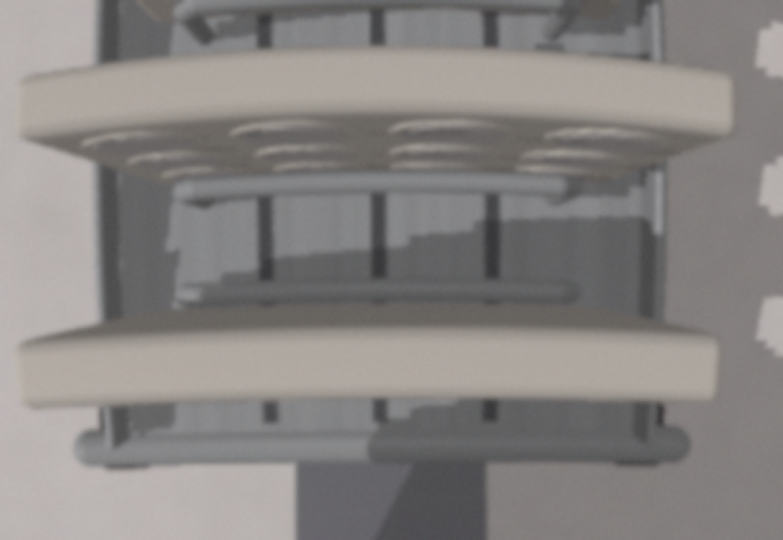

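{"method": "arm_command", "body": {
  "moves": [
    [[0,-0.001,0,0],[0,-0.002,0,0],[0,-0.002,0,0],[0,-0.002,0,0],[0,-0.002,0,0],[0,0,0,0],[0,0,0,0]]
  ],
  "force": 58
}}

```text
time_s: 24.48
position: [475.4, -171.0, 7.6]
tcp_rot: [0.005, 0.762, -0.647, -0.005]
ft_force: [-26.3, -5.0, 24.2]
gripper_width: 21.6
```

```bash
python3 st.py p3
```

```text
24.4833 [ 475.37817644 -171.02570194    7.57034874] -80.67750806704929 [-6.99953485e-04  1.39731802e-02 -9.99902125e-01] [-26.26772291  -4.97038106  24.165919  ] [-0.73592913  3.86404104  0.01677054] 21.55689908559016
24.5333 [ 475.37606492 -171.05536337    7.55671461] -80.67870779109202 [-6.47619108e-04  1.39430253e-02 -9.99902582e-01] [-27.03532408  -4.21774552  24.24616556] [-0.81747717  3.90115947 -0.04568108] 21.728263289253416
rack coords of TCP -43.800600319740596 -2.5887829102959614
```

View pics/p3w.png

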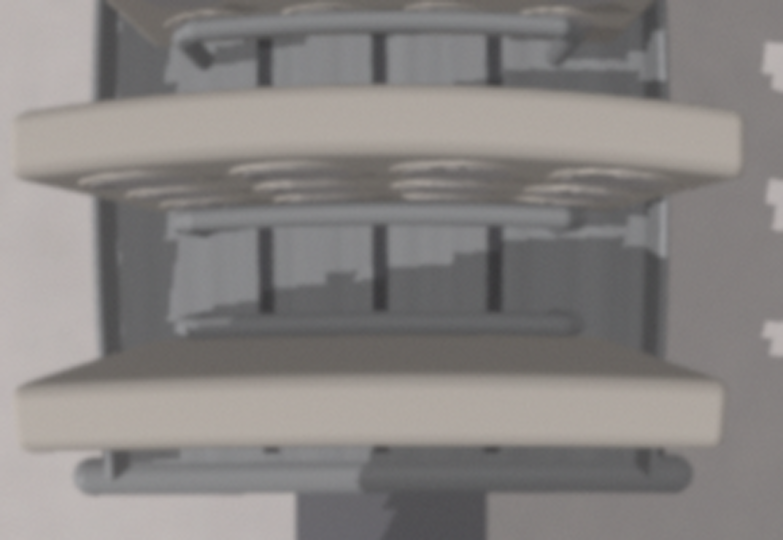

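View pics/p3s.png

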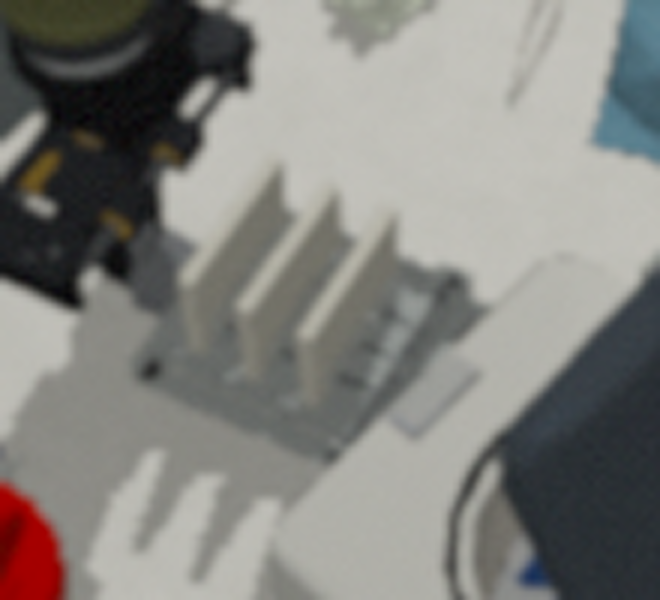

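{"method": "arm_command", "body": {
  "moves": [
    [[0,0,-0.0005,0],[0,0,-0.0005,0],[0,0,0,0],[0,0,0,0],[0,0,0,0]]
  ]
}}

```text
time_s: 25.05
position: [475.7, -170.9, 7.6]
tcp_rot: [0.005, 0.762, -0.647, -0.004]
ft_force: [-20.7, -5.8, 14.4]
gripper_width: 21.6
```

```bash
python3 st.py p4
```

```text
25.05 [ 475.73034106 -170.87258453    7.5602009 ] -80.7006051767587 [-3.98148900e-04  1.24083615e-02 -9.99922934e-01] [-20.72679965  -5.80571587  14.40082093] [-0.93879945  3.23438483 -0.11932362] 21.5786125533597
25.1 [ 475.69772822 -170.86714512    7.56955271] -80.69816732343173 [-4.31137690e-04  1.24772187e-02 -9.99922064e-01] [-20.49827907  -5.35945639  15.77003408] [-0.94707505  3.20513264 -0.02127752] 21.772356756871993
rack coords of TCP -43.452991697361824 -2.454389319671538
```

View pics/p4w.png

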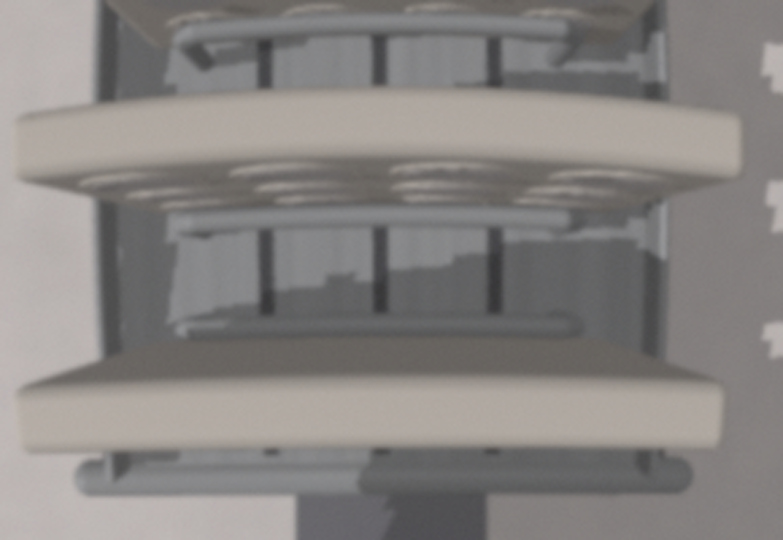

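{"method": "arm_command", "body": {
  "moves": [
    [[0,-0.001,-0.0005,0],[0,-0.001,-0.0003,0],[0,-0.001,-0.0002,0],[0,-0.001,0,0],[0,-0.001,-0.0002,0],[0,-0.001,0,0],[0,-0.001,-0.0002,0],[0,-0.001,0,0],[0,0,0,0],[0,0,0,0]]
  ]
}}

```text
time_s: 26.03
position: [483.9, -168.4, 7.6]
tcp_rot: [0.003, 0.762, -0.648, -0.004]
ft_force: [-14.5, -4.3, 6.8]
gripper_width: 21.9
```

```bash
python3 st.py p5
```

```text
26.0333 [ 483.92679417 -168.44615405    7.58281694] -80.72575667987189 [-0.00199687  0.01081511 -0.99993952] [-14.50758564  -4.30459763   6.80623328] [-0.62848824  2.26588913  0.0649006 ] 21.93342676936073
26.0833 [ 483.93354534 -168.44409576    7.58447416] -80.72189139410796 [-0.00197425  0.01076411 -0.99994012] [-12.94730783  -2.61858289   6.1885015 ] [-0.67483939  2.35173572 -0.05570903] 21.660963763263876
rack coords of TCP -34.93579352262296 -1.3786629649973596
```

View pics/p5w.png

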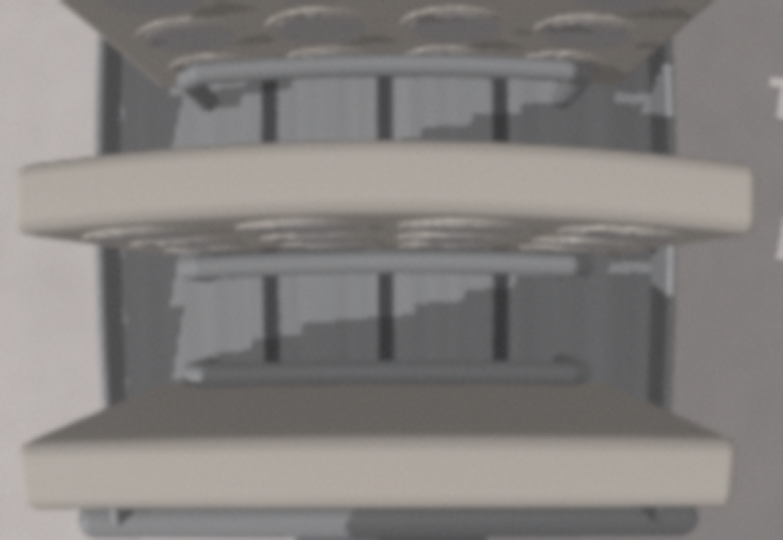

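View pics/p5s.png

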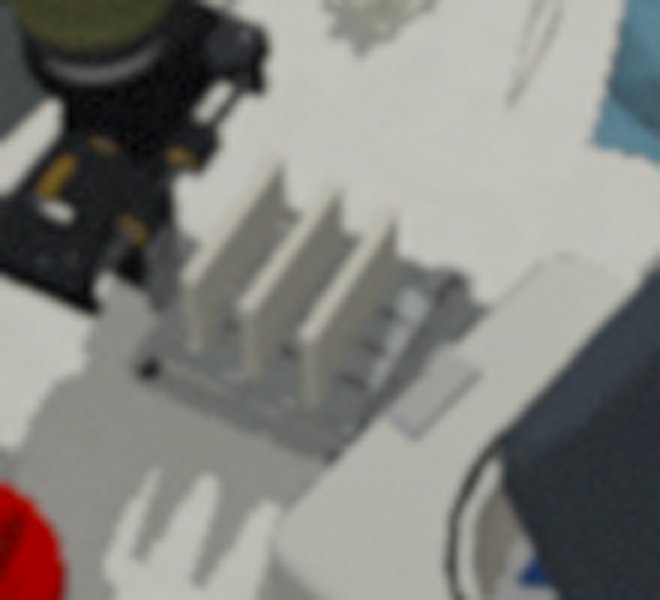

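```bash
python3 - <<'E'
from h import *
side=grab("side"); w=grab("wrist"); s=ctrl.get_state(); print(s["time_s"])
a=.1605; O=np.array([518.2,-161.5,0]); ex=np.array([np.cos(a),np.sin(a),0]); ey=np.array([-ex[1],ex[0],0]); ez=np.array([0,0,1.])
def pt(x,y,z,th):
    dx,dz=x-120,z-18; c,sn=np.cos(th),np.sin(th)
    X=120+c*dx+sn*dz; Z=18-sn*dx+c*dz
    return O+ex*X+ey*y+ez*Z
p0=cv2.imread("pics/p1s.png",0); p1=side["pixels"][190:290,170:280]; p1=cv2.cvtColor(cv2.resize(p1,None,fx=6,fy=6,interpolation=cv2.INTER_CUBIC),cv2.COLOR_BGR2GRAY)
for n,P in (("frontTile -y top",(24,-45,83)),("frontTile +y top",(24,45,83)),("frontTile -y mid",(24,-45,55)),("midTile -y top",(58,-45,83)),("bar -y end",(0,-60,17)),("rear -y top",(92,-45,83))):
    q=[np.array(proj(side,pt(*P,t))) for t in (0,.042)]
    c=((q[0]-[170,190])*6).round().astype(int); h=48
    x,y=c; T=p0[max(y-h,0):y+h,max(x-h,0):x+h]
    y0=max(y-h-30,0);x0=max(x-h-30,0); Rg=p1[y0:y+h+30,x0:x+h+30]
    m=cv2.matchTemplate(Rg,T,cv2.TM_CCOEFF_NORMED); _,v,_,l=cv2.minMaxLoc(m)
    print(n,c,"expected for .042",((q[1]-q[0])*6).round(1),"seen",np.array(l)+[x0,y0]-[max(x-h,0),max(y-h,0)],round(v,2))
# wrist: bar ends and mid-tile top/front tile top
for t in (0,.02,.042,.06):
    print(t,"bar ends R/L",[((np.array(proj(w,pt(0,y,17,t)))-[110,0])*2.7).round(0) for y in (-60,60)],"front tile top -y",[((np.array(proj(w,pt(24,y,83.5,t)))-[110,0])*2.7).round(0) for y in (-45,45)])
E
```

```text
26.2833
frontTile -y top [176 284] expected for .042 [ 4.  -2.6] seen [ 7 -7] 0.92
frontTile +y top [271 156] expected for .042 [ 4.1 -2.9] seen [3 4] 0.95
frontTile -y mid [182 317] expected for .042 [ 1.9 -3.4] seen [ 6 -6] 0.87
midTile -y top [235 310] expected for .042 [ 4.5 -0.9] seen [3 0] 0.99
bar -y end [134 363] expected for .042 [-1.1 -5.4] seen [-1  0] 0.91
rear -y top [296 336] expected for .042 [4.8 0.9] seen [4 1] 0.99
0 bar ends R/L [array([661., 512.]), array([109., 512.])] front tile top -y [array([730., 492.]), array([ 33., 491.])]
0.02 bar ends R/L [array([665., 516.]), array([106., 515.])] front tile top -y [array([737., 486.]), array([ 26., 485.])]
0.042 bar ends R/L [array([668., 519.]), array([102., 519.])] front tile top -y [array([745., 479.]), array([ 18., 478.])]
0.06 bar ends R/L [array([672., 522.]), array([ 98., 521.])] front tile top -y [array([752., 472.]), array([ 11., 472.])]
```

```bash
python3 - <<'E'
from h import *
w=grab("wrist")
a=.1605; O=np.array([518.2,-161.5,0]); ex=np.array([np.cos(a),np.sin(a),0]); ey=np.array([-ex[1],ex[0],0]); ez=np.array([0,0,1.])
def pt(x,y,z,th):
    dx,dz=x-120,z-18; c,sn=np.cos(th),np.sin(th)
    return O+ex*(120+c*dx+sn*dz)+ey*y+ez*(18-sn*dx+c*dz)
def setpose(pos,yaw,r2):
    yaw=np.radians(yaw); z=np.array([0,0,0.])
    x=np.array([np.cos(yaw),np.sin(yaw),r2[0]]); x/=np.linalg.norm(x)
    y=np.array([np.sin(yaw),-np.cos(yaw),r2[1]]); y-=x*(x@y); y/=np.linalg.norm(y)
    Rm=np.stack([x,y,np.cross(x,y)],1); T=np.eye(4);T[:3,:3]=Rm;T[:3,3]=pos;T=T@w["mount"]
    w["Rc"]=T[:3,:3];w["C"]=T[:3,3]
for n,pos,yaw,r2 in (("p1",[462.9,-173.35,7.77],-80.784,(.0017,-.0016)),("p2",[469.8,-172.15,7.72],-80.75,(.00055,.0057)),("p4",[475.7,-170.87,7.57],-80.70,(-.0004,.0125)),("p5",[483.93,-168.44,7.58],-80.72,(-.002,.0108))):
    setpose(pos,yaw,r2)
    for t in (0,.02,.042):
        g=lambda *P:((np.array(proj(w,pt(*P,t)))-[110,0])*2.7).round(0)
        print(n,t,"bar",g(0,-60,17),"front",g(24,-45,83.5),g(24,45,83.5),"mid",g(58,-45,83.5),g(58,45,83.5))
E
```

```text
p1 0 bar [662. 413.] front [733. 315.] [ 12. 318.] mid [734.  50.] [ 9. 56.]
p1 0.02 bar [666. 415.] front [739. 305.] [  4. 308.] mid [738.  38.] [ 6. 44.]
p1 0.042 bar [670. 417.] front [747. 293.] [ -4. 297.] mid [742.  24.] [ 2. 31.]
p2 0 bar [661. 446.] front [731. 375.] [ 14. 377.] mid [739. 106.] [  5. 111.]
p2 0.02 bar [664. 449.] front [738. 367.] [  7. 369.] mid [743.  94.] [ 1. 99.]
p2 0.042 bar [668. 451.] front [746. 357.] [ -2. 359.] mid [747.  80.] [-3. 86.]
p4 0 bar [660. 475.] front [731. 428.] [ 19. 428.] mid [745. 156.] [  4. 160.]
p4 0.02 bar [664. 478.] front [738. 421.] [ 11. 421.] mid [749. 145.] [  0. 149.]
p4 0.042 bar [668. 481.] front [746. 412.] [  3. 412.] mid [754. 132.] [ -5. 136.]
p5 0 bar [661. 512.] front [730. 492.] [ 33. 491.] mid [750. 224.] [ 13. 225.]
p5 0.02 bar [665. 516.] front [737. 486.] [ 26. 485.] mid [755. 213.] [  8. 215.]
p5 0.042 bar [669. 519.] front [745. 479.] [ 18. 478.] mid [760. 200.] [  3. 202.]
```

{"method": "arm_command", "body": {
  "moves": [
    [[0,0,0,0],[0,0,0,0],[0,0,0,0],[0,0,0,0],[0,0,0,0],[0,0,0,0]]
  ]
}}

```text
time_s: 26.83
position: [483.9, -168.4, 7.6]
tcp_rot: [0.003, 0.762, -0.648, -0.004]
ft_force: [-14.2, -3.2, 7.0]
gripper_width: 21.9
```

```bash
python3 st.py p6; python3 -c "
from h import *
d=grab('wrist');cv2.imwrite('pics/p6full.png',cv2.resize(d['pixels'],None,fx=1.5,fy=1.5))"
```

```text
26.8333 [ 483.9136519  -168.4088178     7.58035847] -80.72228790489541 [-0.00201002  0.0107698  -0.99993998] [-14.18249934  -3.21601338   6.96930899] [-0.65414201  2.29243164 -0.02714079] 21.94781851169005
26.8833 [ 483.93287535 -168.4256325     7.59327477] -80.72356172171891 [-0.00197056  0.01071894 -0.99994061] [-12.83311393  -3.54657985   6.96292732] [-0.65431658  2.30086727 -0.01165589] 21.789492180696858
rack coords of TCP -34.93350426208488 -1.360329928756565
```

View pics/p6full.png

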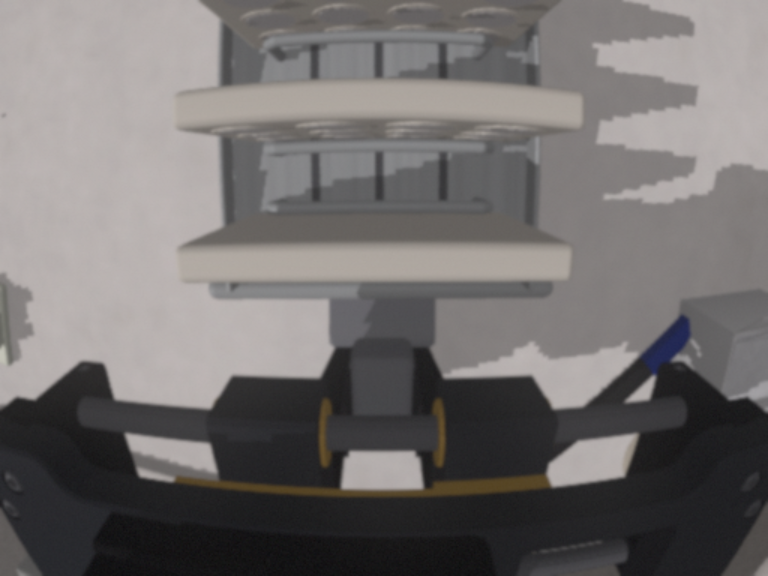

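View pics/p6s.png

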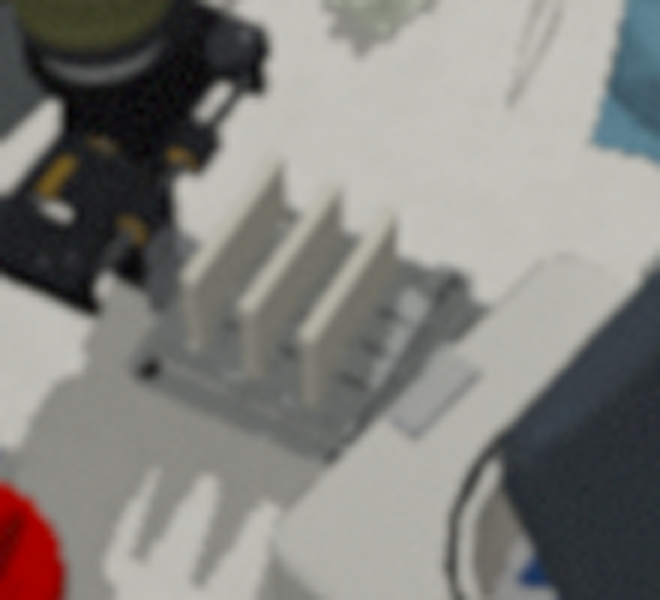

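```bash
python3 -c "
from workcell import ctrl
print(ctrl.finish_job())"
```

```text
the job is handed in; nothing more can be done
None
```

I put the tile in the middle slot and let it go. I then pushed the wedge under the front bar and handed the job in at about 27 s, still gripping the handle. No verdict was reported.

**Last checks**
- **Arm:** It was still. It was pushing with about 13–14 N, with about 7 N vertical force on the tool. The gripper width was about 22 mm, so the wedge was held.
- **Lift:** The bar is about 5 mm up, from the wedge position and from how far the tile tops moved in the wrist view. In the side view the middle and rear tiles suggested slightly less (0.03–0.04 rad). The match on the bar end showed no vertical shift, and those on the front tile were inconsistent. I put this down to the low resolution there.
- **Tiles:** All three stand upright in their slots.
- **Gripper clearance:** The wrist and side views show no contact between the gripper and the rack or tiles.
- **Bystanders:** I saw none moved, though I did not measure every one at the end.

**Things that did not go as expected**
- **Rack position:** The first camera estimate of the rack was about 1 mm off. I corrected it by lining the tile up with the wire loops in the picture.
- **Push force:** Midway it rose to about 27 N because the wedge was pressed down too hard. I raised the tool by about 2.4 mm in all, and the force fell back.
- **Tool tilt:** The tool is pitched about 0.011 rad under load. That is within the 0.06 rad limit if the wedge tilts with it, but I did not measure the wedge itself.

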